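# Load the drying bay with clay armadillos

## Robot

A 6-joint arm with a two-finger parallel gripper is mounted at the origin on the work surface. World frame = base frame: x ahead of the robot, y to its left, z up, the work surface at z = 0. Lengths are in mm, angles in rad, forces in N, time in s.
With the tool pointing down it reaches from about 300 to 850 mm from the base axis. Payload 4.2 kg.
Tool frame: the origin (TCP) lies at the very end of the fingers, on their centre line; the grasp point (between the pads) lies 19 mm behind it; z points along the fingers, y is the line along which they close (so a half turn about z gives the same grasp; the last joint's range is limited). The gripper opens to 91 mm and grips with 3 to 60 N. Pads are 32 mm wide; open, the fingers measure 118 mm over their backs; the gripper's body (76 mm by 178 mm) begins 60 mm behind the grasp point.
Start: joints at [1.193, 0.32, 1.565, -0, 1.257, -0.02], TCP at [201.376, 538.601, 213.976] pointing down, gripper open.
Joint ranges: [-3.11, 3.11], [-0.84, 2.01], [0.21, 2.61], [-1.34, 4.49], [0.05, 2.63], [-2.56, 2.56]. Speed limits (rad/s): [2.57, 2.57, 3.14, 3.14, 3.14, 3.14].

## Interface

Orientations are given as a rotation vector (axis times angle).
In Python, from cell import env gives the robot as it stands. The module is installed in compiled form; this text tells all that it offers.
- The arm moves only by the tool drive_tool, never from a script. Its argument "increments" is a list of rows, each an object with "translation": the shift along the tool's x, y, z in mm, a list of three; "delta_rot": the turn, a rotation vector about the tool's x, y, z in rad, a list of three. A call has exactly 10 rows; each row is the pose to reach, as a shift and turn from the pose commanded when the call began, along the tool's axes at that moment; what a row does not reach only later rows make up. A row lasts 1/10 s, in which the tool goes at most 50 mm and 8.59 degrees, less where a joint would pass 70% of its speed; a pose out of reach is approached as far as the arm can. A call with a gripper value outside its range is refused whole. "hand" is the closure, from 0 (fully open) to 1 (shut), set as the call begins (left out, the last holds). The fingers move at their own pace and stop on an object; "newtons" is the grip in N (left out, the last holds). Time passes only in rows, so rows that repeat a pose let the fingers close, or fill a call up. It gives the time, the measured TCP pose, the force, the opening and the grip force at its end, in the units of the state.
- env.sense(): the state, without advancing time (a new reading comes with each control period).
- env.get_image(name): name is "scene" or "top"; returns the picture (480x640x3 uint8, red, green, blue); there is no depth.
- env.camera_params(name): a dict with "mtx" (3x3 intrinsics, pixels), "R" (3x3) and "t" (3): a world point X has camera coordinates R X + t. Camera axes: x right, y down, z forward; pixel columns grow to the right and rows downward; lengths in mm; the calibration is good to about 2 mm. A picture is of the moment at which its call begins. camera_params takes no time and is no camera call.
- env.hand_in(): hands the job in; it is judged then, once.
The state is a dict: "t": time; "qpos": joint angles; "joint_vel": joint speeds; "effort": joint torques, N m; "position": TCP position; "tcp_rot": TCP orientation; "wrist_force": force on the tool from outside, world axes, zero at the start; "wrist_torque": the same for the moment, N m; "opening": finger opening in mm; "finger_force": force on a finger pad.
Only numpy, scipy, OpenCV 4.12 (cv2) and the standard library are available. Lean on these libraries where they do the work, as an engineer would, in place of code of your own. Each camera call takes 0.05 s, during which the arm holds its last target. There are 200 camera calls.

## Task

Swing the drying bay's door wide open by its handle, seat every clay armadillo that is out on the worktop flat in a pocket of its own in the wooden loading tray, and slide the tray along the worktop fully home into the bay until the spring catch clicks behind it. Then shut the door completely. Leave the mariachi, the piggy bank and the mug where they stand.

Things in the scene. Friction and masses are not known exactly. Their poses are not given: they have to be found in the camera images.
- door (a joint): angle of the bay's door in rad: 0 shut, grows as it opens, up to 1.9. It swings about an upright axis out over the worktop before the mouth (tip sweeps 190 mm), has a little friction and stays where left. Panel 188 mm wide, 8 mm thick, top 80 mm above the worktop. Below about 1.5 rad it stands in the tray's way
- door_handle (a point): middle of the door's black upright round handle pin, 12 mm diameter, free from 28 to 84 mm above the worktop (open at its top; a bracket holds it at its foot), 40 mm clear of the door's outer face to its axis; this point is 58 mm up. Its x axis points squarely into the bay when the door is shut and turns with the door
- door_hinge (a point): point on the door's upright hinge axis, 58 mm above the worktop; 165 mm along the door and 44 mm off it from the handle. From above, the door opens counter-clockwise
- bay_mouth (a point): middle of the mouth of the green open-topped drying bay, on the worktop at the door's inner face. x points into the bay (the way the tray slides), y to the side away from the hinge, z up. Side walls: 188 mm over their outer faces, 80 mm high. Guide rails 142 mm apart from 28 mm inside on, widening to 166 mm at the mouth
- bay_home (a point): where tray_mid lies when the tray is fully home against the back stop: 120 mm in from bay_mouth; same axes. Back stop 194 mm inside the mouth, housing behind it 130 mm high. From 50 mm inside on, lips overhang the rails 18 mm above the worktop, so the tray enters only by sliding
- catch (a joint): travel in m of the brass spring catch in the rail on the hinge side (-y of the bay), 26 to 42 mm inside the mouth: 0 sprung out, about 0.005 to 0.009 while the tray's side holds it aside. Its ramp faces the mouth; about 1 to 4 N pushes it aside. When the tray is home it springs back behind the rear corner of the tray's wide part, with 4 mm play
- tray_mid (a point): middle of the wooden loading tray's pocketed part (148 mm along x by 138 mm along y, 14 mm high), on its underside. x points to the end that enters the bay first (that end is 74 mm ahead), z up. Waxed wood, 350 g; lies on the worktop and slides easily on it
- tray_grip (a point): middle of the red upright grip plate at the tray's tail, 92 mm behind tray_mid, 40 mm above the worktop; plate 12 mm thick along the tray's x, 50 mm wide along y, from 14 to 60 mm above the worktop; when home it stands 22 mm inside the mouth
- pocket0 (a point): centre of the floor of tray pocket 0, at +34 mm along x and +33 mm along y from tray_mid, 6 mm above the tray's underside; pocket 60 mm along the tray's x by 48 mm along y, 8 mm deep, level rim 14 mm above the tray's underside; axes as the tray's
- pocket1 (a point): centre of the floor of tray pocket 1, like pocket 0, at +34 mm along x and -33 mm along y from tray_mid
- pocket2 (a point): centre of the floor of tray pocket 2, like pocket 0, at -34 mm along x and +33 mm along y from tray_mid
- pocket3 (a point): centre of the floor of tray pocket 3, like pocket 0, at -34 mm along x and -33 mm along y from tray_mid
- fig0_mid (a point): unpainted clay armadillo (up to four alike; None if absent): plinth 56 x 44 mm, 12 mm high, on it a flat-sided body 36 mm long, 30 mm wide, from 12 to 38 mm above the underside, its middle 3 mm towards -x; 120 g. Point: its centre, 19 mm above the underside; x along the plinth, y across, z up. Grip the body across its 30 mm width, above the plinth. It may face either way in a pocket
- fig1_mid (a point): another such armadillo, same size, point and axes (None if absent); all start on bare worktop 0.4 to 0.6 m ahead of the robot and 0.27 to 0.4 m to its right
- fig2_mid (a point): another such armadillo, same size, point and axes (None if absent); all start on bare worktop 0.4 to 0.6 m ahead of the robot and 0.27 to 0.4 m to its right
- fig3_mid (a point): another such armadillo, same size, point and axes (None if absent); all start on bare worktop 0.4 to 0.6 m ahead of the robot and 0.27 to 0.4 m to its right
- mug: bystander: chipped yellow enamel mug, 80 mm wide, 85 mm high, origin at its foot
- piggy: bystander: terracotta piggy bank, about 110 x 78 x 95 mm, origin at its foot
- mariachi: bystander: unpainted clay mariachi figurine, 60 mm wide, 118 mm high, origin at its foot
Things that resemble listed ones, but are neither listed nor needed, are in the scene too. Of the things like the part that bears tray_mid, leave any that is purple; of the rest the larger one is meant.

How it is judged (in metres and radians):
On the way, in this order (a step that is already met when the one before it is completed fails the run):
1. the door is swung wide open (past 75 degrees) (value of joint door above 1.3 rad), for 0.2 s.
2. the tray is fully home in the bay, with the catch sprung out behind it (horizontal distance between tray_mid and bay_home below 0.008 m and value of joint catch below 0.002 m), for 0.2 s.
At the end, for the whole second after the job is handed in: Every armadillo present is in a tray pocket (5 mm sideways, at most 3 mm above its floor, level to 0.08 rad, square to 0.15 rad); the tray is home within 8 mm with the catch sprung out behind it (below 2 mm); the door is shut (below 0.06 rad) (all of step 2 and ((horizontal distance between fig0_mid and pocket0 below 0.005 m and z of fig0_mid in the frame of pocket0 below 0.022 m and angle between fig0_mid's own z axis and vertical below 0.08 rad and angle between the x axis of fig0_mid and the x axis of pocket0, either way round below 0.15 rad) or (horizontal distance between fig0_mid and pocket1 below 0.005 m and z of fig0_mid in the frame of pocket1 below 0.022 m and angle between fig0_mid's own z axis and vertical below 0.08 rad and angle between the x axis of fig0_mid and the x axis of pocket1, either way round below 0.15 rad) or (horizontal distance between fig0_mid and pocket2 below 0.005 m and z of fig0_mid in the frame of pocket2 below 0.022 m and angle between fig0_mid's own z axis and vertical below 0.08 rad and angle between the x axis of fig0_mid and the x axis of pocket2, either way round below 0.15 rad) or (horizontal distance between fig0_mid and pocket3 below 0.005 m and z of fig0_mid in the frame of pocket3 below 0.022 m and angle between fig0_mid's own z axis and vertical below 0.08 rad and angle between the x axis of fig0_mid and the x axis of pocket3, either way round below 0.15 rad)) and ((horizontal distance between fig1_mid and pocket0 below 0.005 m and z of fig1_mid in the frame of pocket0 below 0.022 m and angle between fig1_mid's own z axis and vertical below 0.08 rad and angle between the x axis of fig1_mid and the x axis of pocket0, either way round below 0.15 rad) or (horizontal distance between fig1_mid and pocket1 below 0.005 m and z of fig1_mid in the frame of pocket1 below 0.022 m and angle between fig1_mid's own z axis and vertical below 0.08 rad and angle between the x axis of fig1_mid and the x axis of pocket1, either way round below 0.15 rad) or (horizontal distance between fig1_mid and pocket2 below 0.005 m and z of fig1_mid in the frame of pocket2 below 0.022 m and angle between fig1_mid's own z axis and vertical below 0.08 rad and angle between the x axis of fig1_mid and the x axis of pocket2, either way round below 0.15 rad) or (horizontal distance between fig1_mid and pocket3 below 0.005 m and z of fig1_mid in the frame of pocket3 below 0.022 m and angle between fig1_mid's own z axis and vertical below 0.08 rad and angle between the x axis of fig1_mid and the x axis of pocket3, either way round below 0.15 rad)) and ((horizontal distance between fig2_mid and pocket0 below 0.005 m and z of fig2_mid in the frame of pocket0 below 0.022 m and angle between fig2_mid's own z axis and vertical below 0.08 rad and angle between the x axis of fig2_mid and the x axis of pocket0, either way round below 0.15 rad) or (horizontal distance between fig2_mid and pocket1 below 0.005 m and z of fig2_mid in the frame of pocket1 below 0.022 m and angle between fig2_mid's own z axis and vertical below 0.08 rad and angle between the x axis of fig2_mid and the x axis of pocket1, either way round below 0.15 rad) or (horizontal distance between fig2_mid and pocket2 below 0.005 m and z of fig2_mid in the frame of pocket2 below 0.022 m and angle between fig2_mid's own z axis and vertical below 0.08 rad and angle between the x axis of fig2_mid and the x axis of pocket2, either way round below 0.15 rad) or (horizontal distance between fig2_mid and pocket3 below 0.005 m and z of fig2_mid in the frame of pocket3 below 0.022 m and angle between fig2_mid's own z axis and vertical below 0.08 rad and angle between the x axis of fig2_mid and the x axis of pocket3, either way round below 0.15 rad)) and ((horizontal distance between fig3_mid and pocket0 below 0.005 m and z of fig3_mid in the frame of pocket0 below 0.022 m and angle between fig3_mid's own z axis and vertical below 0.08 rad and angle between the x axis of fig3_mid and the x axis of pocket0, either way round below 0.15 rad) or (horizontal distance between fig3_mid and pocket1 below 0.005 m and z of fig3_mid in the frame of pocket1 below 0.022 m and angle between fig3_mid's own z axis and vertical below 0.08 rad and angle between the x axis of fig3_mid and the x axis of pocket1, either way round below 0.15 rad) or (horizontal distance between fig3_mid and pocket2 below 0.005 m and z of fig3_mid in the frame of pocket2 below 0.022 m and angle between fig3_mid's own z axis and vertical below 0.08 rad and angle between the x axis of fig3_mid and the x axis of pocket2, either way round below 0.15 rad) or (horizontal distance between fig3_mid and pocket3 below 0.005 m and z of fig3_mid in the frame of pocket3 below 0.022 m and angle between fig3_mid's own z axis and vertical below 0.08 rad and angle between the x axis of fig3_mid and the x axis of pocket3, either way round below 0.15 rad)) and value of joint door below 0.06 rad); the robot touches nothing.
It fails at once if the mug is knocked away (moved more than 30 mm) (distance of mug from where it was at the start of the episode above 0.03 m).
It fails at once if the piggy bank is knocked away (moved more than 30 mm) (distance of piggy from where it was at the start of the episode above 0.03 m).
It fails at once if the mariachi is knocked away (moved more than 30 mm) (distance of mariachi from where it was at the start of the episode above 0.03 m).
Of fig0, fig1, fig2, fig3 only 3 to 4 are there at a start; the rules pass over those that are not, and their reading is None.
At some moment in a run one of fig0, fig1, fig2, fig3 may be knocked a few centimetres aside while the robot is not near it.
Once in a run the grip may slacken for a moment while it holds something.
It also fails if it takes over 210 s, if anything falls off the work surface, if the arm or the gripper's body presses on something with over 40 N, if the wrist force passes 120 N, or if a joint passes its speed limit or range.

## Working session

There is one attempt and no reset: what is moved stays moved. The work goes in short steps, Python scripts to look and compute and a tool call to move; the robot and the scene stay as the last step left them, time stands still between calls to the robot, and variables do not carry over. Pictures are saved under pics/ and viewed, at most 14 in all, crops included, and the job is handed in when it is done.

Besides the shell and the picture viewer there is one more tool, called as name([rows], argument=value, ...), one row to a line, values as JSON. drive_tool: Moves the arm, as the interface text tells. Its arguments: {"type":"object","properties":{"increments":{"type":"array","items":{"type":"object","properties":{"translation":{"type":"array","items":{"type":"number"}},"delta_rot":{"type":"array","items":{"type":"number"}}}}},"hand":{"type":"number"},"newtons":{"type":"number"}},"required":["increments"]}

```bash
mkdir -p pics; ls; python3 - <<'E'
from cell import env
import cv2
for n in ("scene","top"):
    cv2.imwrite(f"pics/{n}0.png",env.get_image(n)[:,:,::-1])
    p=env.camera_params(n); print(n,p)
s=env.sense(); print(s)
E
```

```text
pics
scene {'mtx': array([[549.15371811,   0.        , 324.3348091 ],
       [  0.        , 549.15371811, 235.16367709],
       [  0.        ,   0.        ,   1.        ]]), 'R': array([[ 2.99754897e-02,  9.99550567e-01, -3.67392894e-04],
       [ 6.21905324e-01, -1.89380465e-02, -7.82863410e-01],
       [-7.82518523e-01,  2.32382305e-02, -6.22193496e-01]]), 't': array([  12.2813266 , -277.53504479, 1782.4670624 ])}
top {'mtx': array([[479.87059527,   0.        , 310.58811625],
       [  0.        , 479.87059527, 244.97211597],
       [  0.        ,   0.        ,   1.        ]]), 'R': array([[ 0.10693683, -0.99426019, -0.00334637],
       [-0.96879192, -0.10343945, -0.22526096],
       [ 0.22362186,  0.02733063, -0.97429272]]), 't': array([ -45.99900935,  534.61059972, 1036.5069957 ])}
{'t': 0.1, 'qpos': array([ 1.19300968e+00,  3.20232112e-01,  1.56554487e+00, -8.49586888e-06,
        1.25738929e+00, -2.00045770e-02]), 'joint_vel': array([-0.00096764,  0.0012697 ,  0.0003233 , -0.00037982,  0.00196833,
       -0.00082198]), 'effort': array([-5.72214958e-04, -4.13335240e+01, -2.32507968e+01,  7.28724548e-02,
        4.22327360e-02, -4.70855593e-05]), 'position': array([201.20388709, 538.17366906, 213.20669076]), 'tcp_rot': array([-5.58951882e-01, -3.09115958e+00,  2.42537847e-03]), 'wrist_force': array([ 0.20816575, -0.7209709 ,  0.04919984]), 'wrist_torque': array([ 0.02832018,  0.00947667, -0.01569799]), 'finger_force': 0.0, 'opening': 91.1957203511986}
```

View pics/scene0.png

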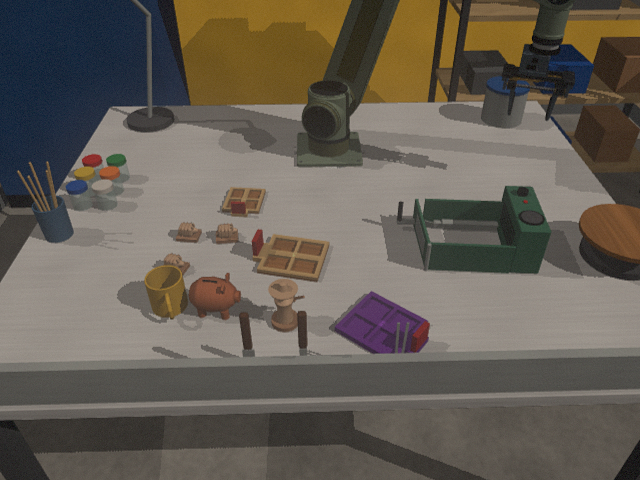

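View pics/top0.png

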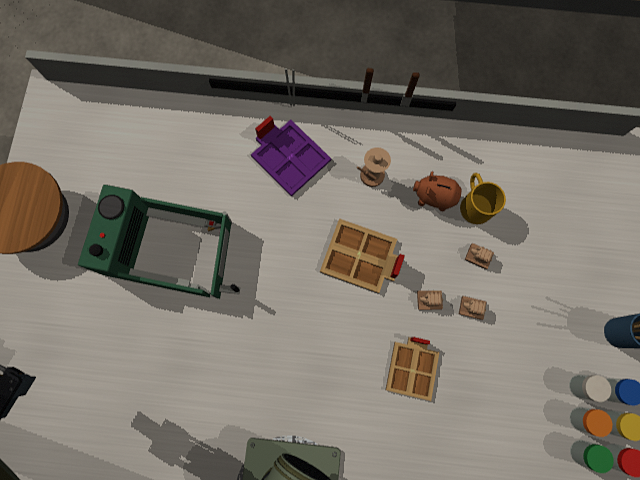

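The trays are: purple (top 290,158), small (413,370) and large (361,256). The purple one is excluded and the large one is the bigger of the other two, so it's the one meant. The bay's mouth faces right in the top view (world -y), with the handle at (235,288). Three armadillos stand at (480,255), (430,299) and (473,307). I'll enlarge to confirm.

```bash
python3 - <<'E'
import cv2
t=cv2.imread("pics/top0.png");s=cv2.imread("pics/scene0.png")
def crop(im,x,y,w,h,k,n):
    c=cv2.resize(im[y:y+h,x:x+w],None,fx=k,fy=k,interpolation=cv2.INTER_CUBIC)
    c=cv2.convertScaleAbs(c,alpha=1.3)
    for i in range(0,w,10):
        cv2.line(c,(i*k,0),(i*k,6 if i%50 else 14),(0,0,255),1)
        if (x+i)%20==0: cv2.putText(c,str(x+i),(i*k,24),0,.4,(0,0,255),1)
    for i in range(0,h,10):
        cv2.line(c,(0,i*k),(6,i*k),(0,0,255),1)
        if (y+i)%20==0: cv2.putText(c,str(y+i),(8,i*k+4),0,.4,(0,0,255),1)
    cv2.imwrite(n,c)
crop(t,310,210,200,120,4,"pics/c_tray.png")
crop(t,80,170,190,140,4,"pics/c_bay.png")
crop(s,160,210,180,80,4,"pics/s_tray.png")
crop(s,380,180,180,100,4,"pics/s_bay.png")
E
```

```text
(no output)
```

View pics/c_tray.png

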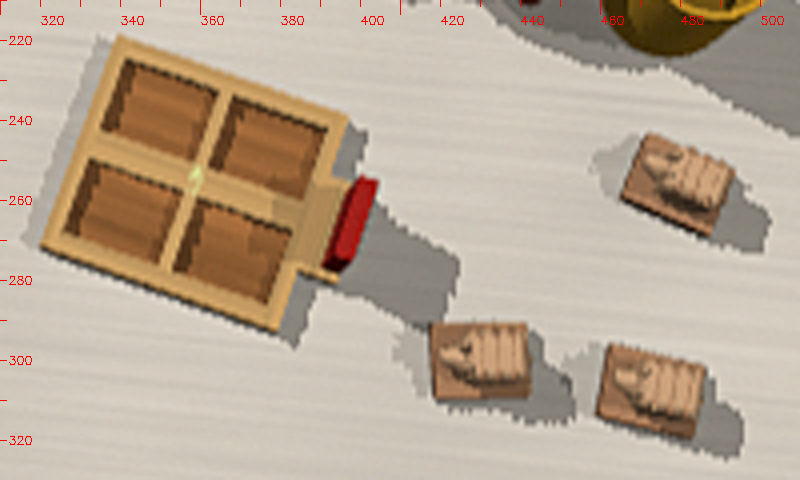

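View pics/c_bay.png

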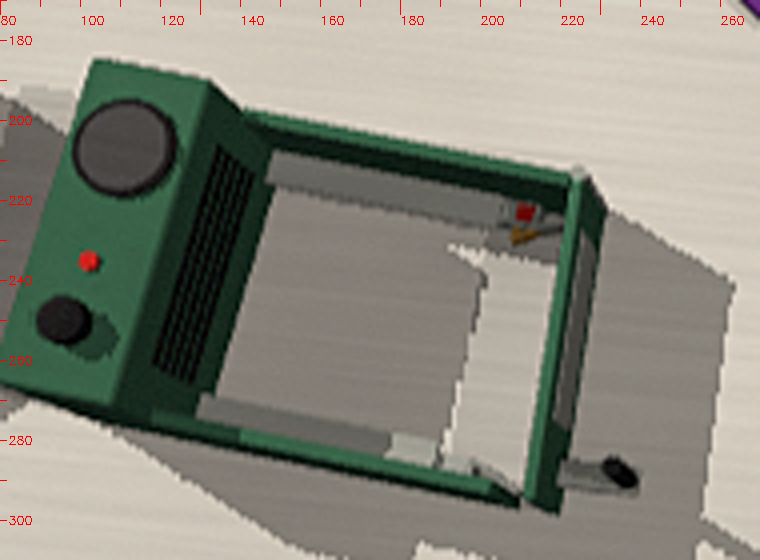

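View pics/s_tray.png

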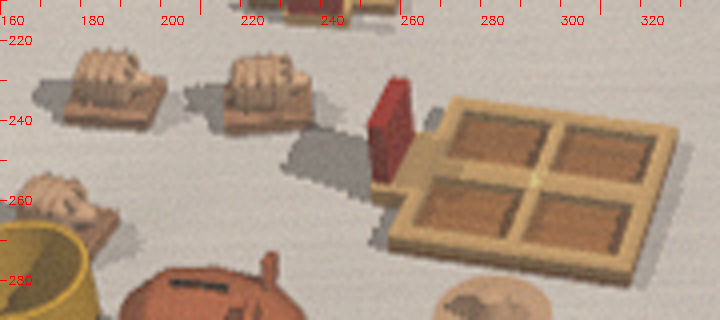

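View pics/s_bay.png

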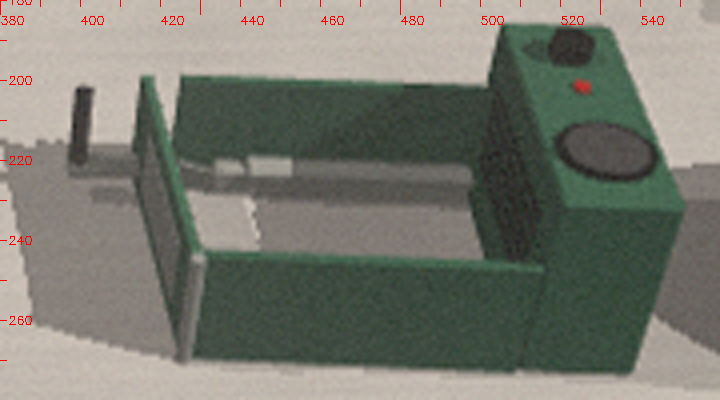

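```bash
cat > h.py <<'E'
import numpy as np, cv2
from cell import env
from scipy.optimize import least_squares, minimize
P={n:env.camera_params(n) for n in("scene","top")}
def proj(n,X):
    c=np.atleast_2d(X)@P[n]["R"].T+P[n]["t"]; u=c@P[n]["mtx"].T; return u[:,:2]/u[:,2:]
def tri(ps,pt):
    f=lambda X:np.r_[proj("scene",X)[0]-ps,proj("top",X)[0]-pt]
    r=least_squares(f,[500,0,20.]); return r.x,np.sqrt(2*r.cost)
def at_z(n,p,z):
    return least_squares(lambda X:proj(n,[X[0],X[1],z])[0]-p,[500,0.]).x
cr=lambda o,c:np.array(o)+(np.array(c)+.5)/4-.5
def rot(a): return np.array([[np.cos(a),-np.sin(a)],[np.sin(a),np.cos(a)]])
def place(p,L):  # p=x,y,yaw ; L local Nx3
    L=np.atleast_2d(np.array(L,float)); return np.c_[L[:,:2]@rot(p[2]).T+p[:2],L[:,2]]
def box(x0,x1,y0,y1,z0,z1): return [(x,y,z) for x in(x0,x1) for y in(y0,y1) for z in(z0,z1)]
FIG=[box(-28,28,-22,22,0,12),box(-21,15,-15,15,12,38)]
def figfit(p0,imgs,K=4,dz=False):
    """imgs: {cam: bgr}; silhouette fit of plinth+body -> x,y,yaw,iou"""
    M={}
    for n,im in imgs.items():
        c=proj(n,[[p0[0],p0[1],15]])[0].astype(int); o=c-36
        a=cv2.resize(im[o[1]:o[1]+72,o[0]:o[0]+72],None,fx=K,fy=K,interpolation=cv2.INTER_CUBIC)
        h=cv2.cvtColor(a,cv2.COLOR_BGR2HSV); m=((h[...,1]>75)&(h[...,2]>40)).astype(np.uint8)
        q=proj(n,place(p0,[[0,0,15]]))[0]-o
        k,lab=cv2.connectedComponents(m); w=lab[int(q[1]*K),int(q[0]*K)]
        M[n]=(o,(lab==w).astype(np.uint8) if w else m)
    def cost(p,ret=False):
        s=0
        for n,(o,m) in M.items():
            r=np.zeros_like(m)
            for B in FIG:
                L=np.array(B,float); L[:,2]+=p[3] if len(p)>3 else 0
                q=(proj(n,place(p,L))-o+.5)*K-.5
                cv2.fillConvexPoly(r,cv2.convexHull(np.round(q*16).astype(np.int32)),1,shift=4)
            s+=1-(r&m).sum()/(r|m).sum()
        return s/len(M)
    p=np.array(list(p0)+([0.] if dz else []))
    for st in(6,2):
        S=np.vstack([p]+[p+np.eye(len(p))[i]*(st if i!=2 else st*.03) for i in range(len(p))])
        r=minimize(cost,p,method="Nelder-Mead",options=dict(initial_simplex=S,xatol=.02,fatol=1e-5)); p=r.x
    return p,1-r.fun
E
python3 - <<'E'
from h import *
T=(310,210);B=(80,170);ST=(160,210);SB=(380,180)
# tray
loc=[(74,-69),(-74,-69),(-74,69),(74,69)]
pt=cr(T,[(118,37),(347,117),(275,331),(42,245)]);ps=cr(ST,[(632,272),(390,240),(453,97),(677,128)])
for i in range(4): print("tray corner",loc[i],tri(ps[i],pt[i]))
L=[(a,b,14) for a,b in loc]
for nm,w in(("top",(1,0)),("scene",(0,1)),("both",(1,1))):
    r=least_squares(lambda p:np.r_[w[0]*(proj("top",place(p,L))-pt).ravel(),w[1]*(proj("scene",place(p,L))-ps).ravel()],[500,-80,1.8]);print(nm,r.x,np.abs(r.fun).max())
for nm,s,t in [("pin top",(84,88),(609,461)),("hinge post",(197,255),(578,170)),("door free top",(148,77),(542,505)),("far wall mouth",(181,77),(518,503)),("near back",(543,268),(247,110)),("far back",(490,87),(152,415)),("catch?",(0,0),(520,212))]:
    print(nm,*tri(cr(SB,s),cr(B,t)))
tp=cv2.imread("pics/top0.png");sc=cv2.imread("pics/scene0.png")
for c,cams in(((480,256),("top",)),((430,299),("top","scene")),((473,307),("top","scene"))):
    xy=at_z("top",c,15)
    p0=[*xy,np.pi/2]
    for cs in {cams,("top",),cams[-1:]}:
        print(c,cs,*figfit(p0,{n:{"top":tp,"scene":sc}[n] for n in cs}))
    if len(cams)>1: print("dz",*figfit(p0,{"top":tp,"scene":sc},dz=True))
E
```

```text
tray corner (74, -69) (array([619.67466747, -47.86701689,  11.59949554]), np.float64(0.7591392031713368))
tray corner (-74, -69) (array([ 585.09128582, -190.70138935,    9.54019894]), np.float64(0.029344448261942113))
tray corner (-74, 69) (array([ 451.4648629 , -157.82756663,   12.1003314 ]), np.float64(0.4856711815701542))
tray corner (74, 69) (array([487.61833797, -15.98885928,  12.29941204]), np.float64(0.3253101050179336))
top [ 535.40281357 -103.09685492    1.32488785] 0.8746402747557909
scene [ 538.92009516 -102.68750148    1.33959454] 0.26206353332418075
both [ 536.43464862 -102.92709692    1.33082645] 1.1644626855256206
pin top [422.89582076 171.28836679  86.85701929] 0.7491556434400916
hinge post [586.92628328 214.05205244  82.32033958] 0.435395165381971
door free top [396.78130806 211.30005011  75.33548503] 2.5301844539122067
far wall mouth [397.02034443 228.29730429  74.17178566] 4.904372247198874
near back [603.16499372 410.77557355  80.52509072] 0.5430246296057557
far back [422.47582831 430.47673291  80.95660128] 0.9482763479591929
catch? [516.91579063 160.43801936 224.21787348] 37.18065713572893
(480, 256) ('top',) [ 566.66842739 -390.72381421    1.2577536 ] 0.8531226857566033
(430, 299) ('scene',) [ 445.99013678 -278.61282059    1.70130498] 0.8277418384233489
(430, 299) ('top', 'scene') [ 447.74025352 -278.40138703    1.67690508] 0.8763420116726728
(430, 299) ('top',) [ 447.80431263 -278.34772931    1.67666075] 0.9364438839848676
dz [ 447.7928376  -278.30263966    1.70019846    0.78959633] 0.8773759010853515
(473, 307) ('scene',) [ 439.01908282 -378.79040847    1.59186281] 0.7265264976958525
(473, 307) ('top', 'scene') [ 440.24611879 -377.31161369    1.47886765] 0.8032769460929948
(473, 307) ('top',) [ 440.6844038  -378.31377688    1.45206207] 0.8905691831388426
dz [ 440.38780617 -378.03174575    1.48559481   -0.79907305] 0.8037294091310735
```

```bash
python3 - <<'E'
from h import *
B=(80,170);SB=(380,180)
for nm,n,o,c,z in [
 ("near wall outer mouth","top",B,(572,172),80),("near wall outer back","top",B,(247,108),80),
 ("far wall outer mouth","top",B,(518,505),80),("far wall outer back","top",B,(152,420),80),
 ("door inner top hingeend","top",B,(568,185),80),("door inner top free","top",B,(524,497),80),
 ("door outer top hinge","top",B,(584,185),80),("door outer free","top",B,(558,512),80),
 ("pin top","top",B,(609,461),84),("pin top","scene",SB,(84,88),84),
 ("hingepost","top",B,(578,170),80),("hingepost","scene",SB,(197,255),80),
 ("farwall mouth","scene",SB,(181,77),80),("door free","scene",SB,(148,77),80),
 ("farwall back","scene",SB,(490,87),80),("nearwall mouth","scene",SB,(205,251),80),("near back","scene",SB,(543,268),80),
 ("near base mouth","scene",SB,(197,358),0),("near base back","scene",SB,(520,371),0),("housing base corner","scene",SB,(633,373),0),
 ("housing base far?","top",B,(110,420),0),
 ("rail lip near back","top",B,(268,180),18),("rail lip near front","top",B,(500,225),18),
 ("rail lip far back","top",B,(200,415),18),("rail lip far front","top",B,(390,455),18),
 ("catch","top",B,(520,235),9)]:
    print(nm,n,at_z(n,cr(o,c),z).round(1))
t=cv2.imread("pics/top0.png")[180:305,180:255];s=cv2.imread("pics/scene0.png")[190:280,390:460]
f=lambda a,k:cv2.convertScaleAbs(cv2.resize(a,None,fx=k,fy=k,interpolation=cv2.INTER_CUBIC),alpha=1.6)
a=f(t,4.8);b=f(s,6);h=600
c=np.zeros((600,790,3),np.uint8);c[:,:360]=a;c[:540,365:785]=b
cv2.imwrite("pics/door.png",c)
E
```

```text
near wall outer mouth top [586.1 218.5]
near wall outer back top [604.3 410.3]
far wall outer mouth top [394.5 219.8]
far wall outer back top [419.6 429. ]
door inner top hingeend top [578.2 219.6]
door inner top free top [399.2 217.2]
door outer top hinge top [579.2 210.6]
door outer free top [393.  197.4]
pin top top [423.4 172.9]
pin top scene [419.1 170.6]
hingepost top [587.7 215.3]
hingepost scene [584.3 214.1]
farwall mouth scene [403.  236.3]
door free scene [402.3 214.9]
farwall back scene [420.3 433.1]
nearwall mouth scene [580.8 219.4]
near back scene [602.2 412.1]
near base mouth scene [585.3 223.4]
near base back scene [602.8 415.4]
housing base corner scene [606.6 482.6]
housing base far? top [426.7 488. ]
rail lip near back top [579.1 414.5]
rail lip near front top [566.1 270.6]
rail lip far back top [433.1 427.9]
rail lip far front top [421.6 312.8]
catch top [563.4 260. ]
```

View pics/door.png

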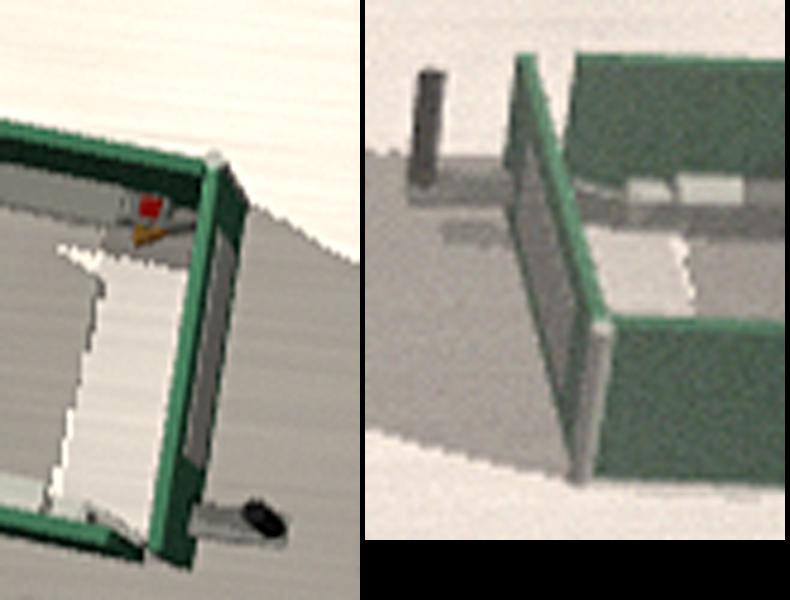

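The crops confirm it: the large wooden tray has a red grip on its tail, and there are three armadillos. The door stands slightly ajar, about 0.09 rad. Next I'll set up a motion planner.

```bash
cat > m.py <<'E'
import numpy as np, json, os, sys
from cell import env
# commanded pose kept in cmd.json: x,y,z,heading of tool y (tool pointing down)
def get(): return np.array(json.load(open("cmd.json"))) if os.path.exists("cmd.json") else np.array([201.376,538.601,213.976,1.2134])
def plan(wps):
    """wps: (x,y,z,h,n) -> n rows each, linear; printed in calls of 10 rows, rounded"""
    p=get(); rows=[]; c=p
    for *w,n in wps:
        w=np.array(w,float); rows+=[c+(w-c)*(i+1)/n for i in range(n)]; c=w
    while len(rows)%10: rows.append(c)
    for k in range(0,len(rows),10):
        h=p[3]; x=np.array([-np.sin(h),np.cos(h),0]); y=np.array([np.cos(h),np.sin(h),0])
        out=[]
        for r in rows[k:k+10]:
            d=r[:3]-p[:3]; t=[round(float(v)*2)/2 for v in(d@x,d@y,-d[2])]
            a=round(float(-(r[3]-h)),2); out.append((t,a))
        print("CALL",*[f"{t} {a}" for t,a in out],sep="\n ")
        t,a=out[-1]; p=np.r_[p[:3]+t[0]*x+t[1]*y-[0,0,t[2]],h-a]
    json.dump(list(p),open("cmd.json","w"))
def pose():
    s=env.sense(); from scipy.spatial.transform import Rotation as R
    m=R.from_rotvec(s["tcp_rot"]).as_matrix(); return np.r_[s["position"],np.arctan2(m[1,1],m[0,1])]
H=np.array([586.5,214.7]); PSI=1.472
def pin(th,H=H):
    a=PSI+th; return H+np.array([-44*np.cos(a)-165*np.sin(a),-44*np.sin(a)+165*np.cos(a)])
E
python3 - <<'E'
from m import *
print(pin(.095))
plan([(421.5,171.7,150,-1.57,20),(421.5,171.7,110,-1.57,4),(421.5,171.7,42,-1.57,6)])
E
```

```text
[421.33415102 171.32670948]
CALL
 [-16.5, -13.5, 3.0] 0.14
 [-33.5, -26.5, 6.5] 0.28
 [-50.0, -40.0, 9.5] 0.42
 [-67.0, -53.5, 13.0] 0.56
 [-83.5, -66.5, 16.0] 0.7
 [-100.5, -80.0, 19.0] 0.84
 [-117.0, -93.5, 22.5] 0.97
 [-134.0, -106.5, 25.5] 1.11
 [-150.5, -120.0, 29.0] 1.25
 [-167.5, -133.5, 32.0] 1.39
CALL
 [-16.0, 14.0, 3.0] 0.14
 [-32.0, 28.0, 6.5] 0.28
 [-48.0, 42.0, 9.5] 0.42
 [-64.5, 56.0, 13.0] 0.56
 [-80.5, 70.0, 16.0] 0.7
 [-96.5, 84.0, 19.0] 0.84
 [-112.5, 98.0, 22.5] 0.98
 [-129.0, 112.5, 25.5] 1.12
 [-145.0, 126.5, 29.0] 1.25
 [-161.0, 140.5, 32.0] 1.39
CALL
 [0.0, 0.0, 10.0] 0.0
 [0.0, 0.0, 20.0] 0.0
 [0.0, 0.0, 30.0] 0.0
 [0.0, 0.0, 40.0] 0.0
 [0.0, 0.0, 51.5] 0.0
 [0.0, 0.0, 62.5] 0.0
 [0.0, 0.0, 74.0] 0.0
 [0.0, 0.0, 85.5] 0.0
 [0.0, 0.0, 96.5] 0.0
 [0.0, 0.0, 108.0] 0.0
```

drive_tool([
  {"translation":[-16.5,-13.5,3],"delta_rot":[0,0,0.14]},
  {"translation":[-33.5,-26.5,6.5],"delta_rot":[0,0,0.28]},
  {"translation":[-50,-40,9.5],"delta_rot":[0,0,0.42]},
  {"translation":[-67,-53.5,13],"delta_rot":[0,0,0.56]},
  {"translation":[-83.5,-66.5,16],"delta_rot":[0,0,0.7]},
  {"translation":[-100.5,-80,19],"delta_rot":[0,0,0.84]},
  {"translation":[-117,-93.5,22.5],"delta_rot":[0,0,0.97]},
  {"translation":[-134,-106.5,25.5],"delta_rot":[0,0,1.11]},
  {"translation":[-150.5,-120,29],"delta_rot":[0,0,1.25]},
  {"translation":[-167.5,-133.5,32],"delta_rot":[0,0,1.39]},
], hand=0.67, newtons=20)

```text
t: 1.1
position: [311.6, 353.9, 181.5]
tcp_rot: [2.415, 2.01, -0.001]
wrist_force: [-0.2, 0.1, -0.8]
opening: 30.6
finger_force: 0.0
```

drive_tool([
  {"translation":[-16,14,3],"delta_rot":[0,0,0.14]},
  {"translation":[-32,28,6.5],"delta_rot":[0,0,0.28]},
  {"translation":[-48,42,9.5],"delta_rot":[0,0,0.42]},
  {"translation":[-64.5,56,13],"delta_rot":[0,0,0.56]},
  {"translation":[-80.5,70,16],"delta_rot":[0,0,0.7]},
  {"translation":[-96.5,84,19],"delta_rot":[0,0,0.84]},
  {"translation":[-112.5,98,22.5],"delta_rot":[0,0,0.98]},
  {"translation":[-129,112.5,25.5],"delta_rot":[0,0,1.12]},
  {"translation":[-145,126.5,29],"delta_rot":[0,0,1.25]},
  {"translation":[-161,140.5,32],"delta_rot":[0,0,1.39]},
])

```text
t: 2.1
position: [421.5, 170.8, 149.5]
tcp_rot: [3.141, -0.003, -0.001]
wrist_force: [-0.3, 1.2, 0.8]
opening: 30.3
finger_force: 0.0
```

drive_tool([
  {"translation":[0,0,15]},
  {"translation":[0,0,30]},
  {"translation":[0,0,40]},
  {"translation":[0,0,50]},
  {"translation":[0,0,60]},
  {"translation":[0,0,70]},
  {"translation":[0,0,80]},
  {"translation":[0,0,90]},
  {"translation":[0,0,100]},
  {"translation":[0,0,108]},
])

```text
$.increments[0]: bad value
```

```bash
python3 - <<'E'
from m import *
print(get(),pose(),env.sense()["wrist_force"])
ths=np.linspace(.095,1.78,31)
plan([(*pin(t),42,-1.57+t-.095,1) for t in ths[1:]])
E
```

```text
[421.61839864 171.75972686  41.976       -1.5666    ] [421.5488737  170.7546768  149.49796846  -1.57266827] [-0.27251458  1.1656646   0.8373357 ]
CALL
 [2.5, 9.5, 0.0] -0.05
 [5.5, 18.5, 0.0] -0.11
 [9.0, 27.5, 0.0] -0.17
 [13.5, 36.0, 0.0] -0.22
 [18.0, 44.5, 0.0] -0.28
 [23.0, 52.5, 0.0] -0.33
 [28.5, 60.5, 0.0] -0.39
 [34.5, 68.0, 0.0] -0.45
 [41.0, 75.0, 0.0] -0.5
 [48.0, 82.0, 0.0] -0.56
CALL
 [2.5, 9.0, 0.0] -0.05
 [6.0, 18.0, 0.0] -0.11
 [9.5, 27.0, 0.0] -0.17
 [13.5, 35.5, 0.0] -0.22
 [18.5, 44.0, 0.0] -0.28
 [23.5, 52.0, 0.0] -0.34
 [29.0, 60.0, 0.0] -0.39
 [35.0, 67.5, 0.0] -0.45
 [41.5, 74.5, 0.0] -0.5
 [48.0, 81.5, 0.0] -0.56
CALL
 [3.0, 9.0, 0.0] -0.06
 [6.0, 18.0, 0.0] -0.11
 [10.0, 27.0, 0.0] -0.17
 [14.0, 35.5, 0.0] -0.22
 [18.5, 44.0, 0.0] -0.28
 [24.0, 52.0, 0.0] -0.34
 [29.5, 60.0, 0.0] -0.39
 [35.5, 67.5, 0.0] -0.45
 [42.0, 74.5, 0.0] -0.51
 [48.5, 81.5, 0.0] -0.56
```

drive_tool([
  {"translation":[0,0,15],"delta_rot":[0,0,0]},
  {"translation":[0,0,30],"delta_rot":[0,0,0]},
  {"translation":[0,0,40],"delta_rot":[0,0,0]},
  {"translation":[0,0,50],"delta_rot":[0,0,0]},
  {"translation":[0,0,60],"delta_rot":[0,0,0]},
  {"translation":[0,0,70],"delta_rot":[0,0,0]},
  {"translation":[0,0,80],"delta_rot":[0,0,0]},
  {"translation":[0,0,90],"delta_rot":[0,0,0]},
  {"translation":[0,0,100],"delta_rot":[0,0,0]},
  {"translation":[0,0,108],"delta_rot":[0,0,0]},
])

```text
t: 3.1
position: [421.3, 171.6, 41.0]
tcp_rot: [3.141, 0.006, -0.001]
wrist_force: [-0.2, -0.4, -0.0]
opening: 29.9
finger_force: 0.0
```

drive_tool([
  {"translation":[2.5,9.5,0],"delta_rot":[0,0,-0.05]},
  {"translation":[5.5,18.5,0],"delta_rot":[0,0,-0.11]},
  {"translation":[9,27.5,0],"delta_rot":[0,0,-0.17]},
  {"translation":[13.5,36,0],"delta_rot":[0,0,-0.22]},
  {"translation":[18,44.5,0],"delta_rot":[0,0,-0.28]},
  {"translation":[23,52.5,0],"delta_rot":[0,0,-0.33]},
  {"translation":[28.5,60.5,0],"delta_rot":[0,0,-0.39]},
  {"translation":[34.5,68,0],"delta_rot":[0,0,-0.45]},
  {"translation":[41,75,0],"delta_rot":[0,0,-0.5]},
  {"translation":[48,82,0],"delta_rot":[0,0,-0.56]},
])

```text
t: 4.1
position: [469.6, 89.6, 41.5]
tcp_rot: [-3.016, -0.877, 0.001]
wrist_force: [-1.4, 0.5, -0.2]
opening: 29.9
finger_force: 0.5
```

drive_tool([
  {"translation":[2.5,9,0],"delta_rot":[0,0,-0.05]},
  {"translation":[6,18,0],"delta_rot":[0,0,-0.11]},
  {"translation":[9.5,27,0],"delta_rot":[0,0,-0.17]},
  {"translation":[13.5,35.5,0],"delta_rot":[0,0,-0.22]},
  {"translation":[18.5,44,0],"delta_rot":[0,0,-0.28]},
  {"translation":[23.5,52,0],"delta_rot":[0,0,-0.34]},
  {"translation":[29,60,0],"delta_rot":[0,0,-0.39]},
  {"translation":[35,67.5,0],"delta_rot":[0,0,-0.45]},
  {"translation":[41.5,74.5,0],"delta_rot":[0,0,-0.5]},
  {"translation":[48,81.5,0],"delta_rot":[0,0,-0.56]},
])

```text
t: 5.1
position: [553.9, 46.7, 41.4]
tcp_rot: [-2.656, -1.676, 0.001]
wrist_force: [-0.3, 0.9, 0.1]
opening: 30.2
finger_force: 0.6
```

drive_tool([
  {"translation":[3,9,0],"delta_rot":[0,0,-0.06]},
  {"translation":[6,18,0],"delta_rot":[0,0,-0.11]},
  {"translation":[10,27,0],"delta_rot":[0,0,-0.17]},
  {"translation":[14,35.5,0],"delta_rot":[0,0,-0.22]},
  {"translation":[18.5,44,0],"delta_rot":[0,0,-0.28]},
  {"translation":[24,52,0],"delta_rot":[0,0,-0.34]},
  {"translation":[29.5,60,0],"delta_rot":[0,0,-0.39]},
  {"translation":[35.5,67.5,0],"delta_rot":[0,0,-0.45]},
  {"translation":[42,74.5,0],"delta_rot":[0,0,-0.51]},
  {"translation":[48.5,81.5,0],"delta_rot":[0,0,-0.56]},
])

```text
t: 6.1
position: [648.1, 55.3, 41.2]
tcp_rot: [-2.089, -2.344, 0.001]
wrist_force: [-0.3, 1.1, 0.8]
opening: 30.1
finger_force: 0.6
```

drive_tool([
  {"translation":[0,0,-11],"delta_rot":[0,0,0]},
  {"translation":[0,0,-22],"delta_rot":[0,0,0]},
  {"translation":[0,0,-33],"delta_rot":[0,0,0]},
  {"translation":[0,0,-44],"delta_rot":[0,0,0]},
  {"translation":[0,0,-55],"delta_rot":[0,0,0]},
  {"translation":[0,0,-66],"delta_rot":[0,0,0]},
  {"translation":[0,0,-77],"delta_rot":[0,0,0]},
  {"translation":[0,0,-88],"delta_rot":[0,0,0]},
  {"translation":[0,0,-98],"delta_rot":[0,0,0]},
  {"translation":[0,0,-108],"delta_rot":[0,0,0]},
], hand=0.3)

```text
t: 7.1
position: [648.3, 55.1, 150.8]
tcp_rot: [-2.092, -2.343, -0.0]
wrist_force: [0.4, 0.2, 0.3]
opening: 63.8
finger_force: 0.0
```

```bash
cat >> h.py <<'E'
def snap(tag):
    d={}
    for n in("top","scene"):
        d[n]=np.ascontiguousarray(env.get_image(n)[:,:,::-1]); cv2.imwrite(f"pics/{n}_{tag}.png",d[n])
    return d
def gripxy(p): # centre of the body -> grip point
    return place(p,[[-3,0,0]])[0,:2]
E
python3 - <<'E'
from h import *
import m
d=snap("1")
for p0 in((566.7,-390.7,1.26),(447.8,-278.3,1.68),(440.5,-378,1.46)):
    p,i=figfit(p0,{"top":d["top"]}); print(p.round(2),round(i,3),gripxy(p).round(1))
m.json.dump(list(m.get()+[0,0,108,0]),open("cmd.json","w"))
print(m.get(),m.pose())
E
```

```text
[ 566.75 -390.67    1.26] 0.872 [ 565.8 -393.5]
[ 447.85 -278.47    1.68] 0.921 [ 448.2 -281.5]
[ 440.12 -377.41    1.44] 0.867 [ 439.7 -380.4]
[6.48557789e+02 5.53034086e+01 1.49976000e+02 1.13400000e-01] [6.49323112e+02 5.52128876e+01 1.51782393e+02 1.13009769e-01]
```

View pics/top_1.png

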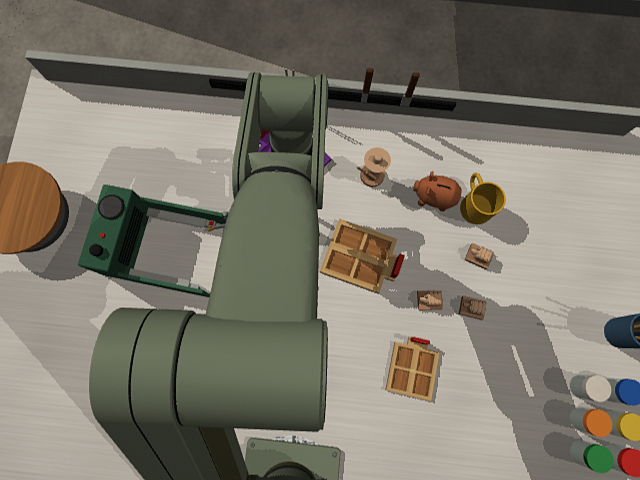

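The top view shows the bay mouth clear with the door swung away under the arm, and the figures unmoved at (430,299), (473,307) and (480,255).

```bash
python3 - <<'E'
from m import *
plan([(448.2,-281.5,110,.11,12),(448.2,-281.5,17,.11,8)])
E
```

```text
CALL
 [-26.0, -20.0, 3.5] 0.0
 [-52.0, -39.5, 6.5] 0.0
 [-78.0, -59.5, 10.0] 0.0
 [-104.0, -79.0, 13.5] 0.0
 [-130.0, -99.0, 16.5] 0.0
 [-156.0, -118.5, 20.0] 0.0
 [-182.0, -138.5, 23.5] 0.0
 [-208.0, -158.0, 26.5] 0.0
 [-234.0, -178.0, 30.0] 0.0
 [-260.0, -197.5, 33.5] 0.0
CALL
 [-26.0, -20.0, 3.0] 0.0
 [-52.0, -39.5, 6.5] 0.0
 [-52.0, -39.5, 18.0] 0.0
 [-52.0, -39.5, 29.5] 0.0
 [-52.0, -39.5, 41.5] 0.0
 [-52.0, -39.5, 53.0] 0.0
 [-52.0, -39.5, 64.5] 0.0
 [-52.0, -39.5, 76.0] 0.0
 [-52.0, -39.5, 88.0] 0.0
 [-52.0, -39.5, 99.5] 0.0
```

drive_tool([
  {"translation":[-26,-20,3.5],"delta_rot":[0,0,0]},
  {"translation":[-52,-39.5,6.5],"delta_rot":[0,0,0]},
  {"translation":[-78,-59.5,10],"delta_rot":[0,0,0]},
  {"translation":[-104,-79,13.5],"delta_rot":[0,0,0]},
  {"translation":[-130,-99,16.5],"delta_rot":[0,0,0]},
  {"translation":[-156,-118.5,20],"delta_rot":[0,0,0]},
  {"translation":[-182,-138.5,23.5],"delta_rot":[0,0,0]},
  {"translation":[-208,-158,26.5],"delta_rot":[0,0,0]},
  {"translation":[-234,-178,30],"delta_rot":[0,0,0]},
  {"translation":[-260,-197.5,33.5],"delta_rot":[0,0,0]},
])

```text
t: 8.2
position: [480.4, -226.4, 116.0]
tcp_rot: [-2.092, -2.343, 0.0]
wrist_force: [0.1, 0.3, -0.0]
opening: 63.8
finger_force: 0.0
```

drive_tool([
  {"translation":[-26,-20,3],"delta_rot":[0,0,0]},
  {"translation":[-52,-39.5,6.5],"delta_rot":[0,0,0]},
  {"translation":[-52,-39.5,18],"delta_rot":[0,0,0]},
  {"translation":[-52,-39.5,29.5],"delta_rot":[0,0,0]},
  {"translation":[-52,-39.5,41.5],"delta_rot":[0,0,0]},
  {"translation":[-52,-39.5,53],"delta_rot":[0,0,0]},
  {"translation":[-52,-39.5,64.5],"delta_rot":[0,0,0]},
  {"translation":[-52,-39.5,76],"delta_rot":[0,0,0]},
  {"translation":[-52,-39.5,88],"delta_rot":[0,0,0]},
  {"translation":[-52,-39.5,99.5],"delta_rot":[0,0,0]},
])

```text
t: 9.2
position: [448.2, -281.4, 15.9]
tcp_rot: [-2.092, -2.344, -0.0]
wrist_force: [-0.7, -0.0, -0.4]
opening: 64.0
finger_force: 0.0
```

drive_tool([
  {"translation":[0,0,0],"delta_rot":[0,0,0]},
  {"translation":[0,0,0],"delta_rot":[0,0,0]},
  {"translation":[0,0,0],"delta_rot":[0,0,0]},
  {"translation":[0,0,0],"delta_rot":[0,0,0]},
  {"translation":[0,0,0],"delta_rot":[0,0,0]},
  {"translation":[0,0,0],"delta_rot":[0,0,0]},
  {"translation":[0,0,0],"delta_rot":[0,0,0]},
  {"translation":[0,0,0],"delta_rot":[0,0,0]},
  {"translation":[0,0,0],"delta_rot":[0,0,0]},
  {"translation":[0,0,0],"delta_rot":[0,0,0]},
], hand=1, newtons=25)

```text
t: 10.2
position: [448.4, -281.9, 17.5]
tcp_rot: [2.092, 2.343, 0.0]
wrist_force: [0.2, 1.1, 5.2]
opening: 29.5
finger_force: 25.0
```

```bash
python3 - <<'E'
from m import *
print(get(),pose(),env.sense()["opening"],env.sense()["finger_force"])
E
```

```text
[ 4.48385033e+02 -2.81510884e+02  1.69760000e+01  1.13400000e-01] [ 4.48376675e+02 -2.81869561e+02  1.74625970e+01  1.13040809e-01] 29.525749111833857 24.973019063472748
```

```bash
cat >> h.py <<'E'
def trayfit(p0,imgs,K=4,thr=None):
    M={}
    for n,im in imgs.items():
        q=proj(n,place(p0,[(a,b,14) for a in(-74,74) for b in(-69,69)])); o=q.min(0).astype(int)-4; e=q.max(0).astype(int)+5
        a=cv2.resize(im[o[1]:e[1],o[0]:e[0]],None,fx=K,fy=K,interpolation=cv2.INTER_CUBIC)
        h=cv2.cvtColor(a,cv2.COLOR_BGR2HSV); r=np.zeros(a.shape[:2],np.uint8)
        cv2.fillConvexPoly(r,cv2.convexHull(np.round(((proj(n,place(p0,[(x,y,14) for x in(-70,70) for y in(-64,64)]))-o+.5)*K-.5)).astype(np.int32)),1)
        v=h[...,2]; t,_=cv2.threshold(v[r>0],0,255,cv2.THRESH_OTSU)
        M[n]=(o,((v<t)&(r>0)).astype(np.uint8))
    def cost(p):
        s=0
        for n,(o,m) in M.items():
            r=np.zeros_like(m)
            for cx in(34,-34):
                for cy in(33,-33):
                    q=(proj(n,place(p,[(cx+a*30,cy+b*24,14) for a,b in((1,1),(1,-1),(-1,-1),(-1,1))]))-o+.5)*K-.5
                    cv2.fillConvexPoly(r,np.round(q*16).astype(np.int32),1,shift=4)
            s+=1-(r&m).sum()/(r|m).sum()
        return s/len(M)
    p=np.array(p0,float)
    for st in(4,1.5):
        S=np.vstack([p]+[p+np.eye(3)[i]*(st if i<2 else st*.02) for i in range(3)])
        r=minimize(cost,p,method="Nelder-Mead",options=dict(initial_simplex=S,xatol=.02,fatol=1e-5)); p=r.x
    return p,1-r.fun
E
python3 - <<'E'
from h import *
t=cv2.imread("pics/top0.png");s=cv2.imread("pics/scene0.png")
for d in({"top":t},{"scene":s},{"top":t,"scene":s}): print(list(d),*trayfit((536.4,-103,1.331),d))
E
```

```text
['top'] [ 536.76183511 -103.0620037     1.32707284] 0.8959825221507465
['scene'] [ 536.18536996 -103.38370717    1.32500603] 0.9328609986504723
['top', 'scene'] [ 536.68861483 -103.21045707    1.32533767] 0.9116475390102604
```

```bash
cat >> m.py <<'E'
TRAY=(536.6,-103.2,1.326)
def pocket(i,tray=TRAY,dx=-3.):
    l=[(34,33),(34,-33),(-34,33),(-34,-33)][i]; a=tray[2]; u=np.array([np.cos(a),np.sin(a)]); v=np.array([-u[1],u[0]])
    return (*(np.array(tray[:2])+(l[0]+dx)*u+l[1]*v),)
E
python3 - <<'E'
from m import *
x,y=pocket(0);c=get()
plan([(c[0],c[1],75,c[3],6),(x,y,75,-.245,14),(x,y,32,-.245,6),(x,y,29,-.245,4)])
E
```

```text
CALL
 [0.0, 0.0, -9.5] -0.0
 [0.0, 0.0, -19.5] -0.0
 [0.0, 0.0, -29.0] -0.0
 [0.0, 0.0, -38.5] -0.0
 [0.0, 0.0, -48.5] -0.0
 [0.0, 0.0, -58.0] -0.0
 [15.0, 6.5, -58.0] 0.03
 [29.5, 12.5, -58.0] 0.05
 [44.5, 19.0, -58.0] 0.08
 [59.5, 25.0, -58.0] 0.1
CALL
 [15.5, 5.0, 0.0] 0.03
 [30.5, 9.5, 0.0] 0.05
 [46.0, 14.5, 0.0] 0.08
 [61.5, 19.0, 0.0] 0.1
 [77.0, 24.0, 0.0] 0.13
 [92.0, 28.5, 0.0] 0.16
 [107.5, 33.5, 0.0] 0.18
 [123.0, 38.0, 0.0] 0.21
 [138.5, 43.0, 0.0] 0.23
 [154.0, 47.5, 0.0] 0.26
CALL
 [0.0, 0.0, 7.0] -0.0
 [0.0, 0.0, 14.5] -0.0
 [0.0, 0.0, 21.5] -0.0
 [0.0, 0.0, 28.5] -0.0
 [0.0, 0.0, 36.0] -0.0
 [0.0, 0.0, 43.0] -0.0
 [0.0, 0.0, 43.5] -0.0
 [0.0, 0.0, 44.5] -0.0
 [0.0, 0.0, 45.0] -0.0
 [0.0, 0.0, 46.0] -0.0
```

drive_tool([
  {"translation":[0,0,-10],"delta_rot":[0,0,0]},
  {"translation":[0,0,-23],"delta_rot":[0,0,0]},
  {"translation":[0,0,-37],"delta_rot":[0,0,0]},
  {"translation":[0,0,-51],"delta_rot":[0,0,0]},
  {"translation":[0,0,-65],"delta_rot":[0,0,0]},
  {"translation":[0,0,-80],"delta_rot":[0,0,0]},
  {"translation":[15,6.5,-80],"delta_rot":[0,0,0.03]},
  {"translation":[29.5,12.5,-80],"delta_rot":[0,0,0.05]},
  {"translation":[44.5,19,-80],"delta_rot":[0,0,0.08]},
  {"translation":[59.5,25,-80],"delta_rot":[0,0,0.1]},
])

```text
t: 11.2
position: [465.9, -218.9, 96.9]
tcp_rot: [-2.208, -2.234, 0.0]
wrist_force: [-0.3, -0.6, -2.5]
opening: 30.1
finger_force: 25.0
```

drive_tool([
  {"translation":[15.5,5,0],"delta_rot":[0,0,0.03]},
  {"translation":[30.5,9.5,0],"delta_rot":[0,0,0.05]},
  {"translation":[46,14.5,0],"delta_rot":[0,0,0.08]},
  {"translation":[61.5,19,0],"delta_rot":[0,0,0.1]},
  {"translation":[77,24,0],"delta_rot":[0,0,0.13]},
  {"translation":[92,28.5,0],"delta_rot":[0,0,0.16]},
  {"translation":[107.5,33.5,0],"delta_rot":[0,0,0.18]},
  {"translation":[123,38,0],"delta_rot":[0,0,0.21]},
  {"translation":[138.5,43,0],"delta_rot":[0,0,0.23]},
  {"translation":[154,47.5,0],"delta_rot":[0,0,0.26]},
])

```text
t: 12.2
position: [511.4, -64.3, 96.9]
tcp_rot: [-2.479, -1.929, 0.001]
wrist_force: [0.1, -0.3, -2.1]
opening: 29.9
finger_force: 25.0
```

```bash
python3 - <<'E'
from h import *
import m
q=m.pose(); print(q,env.sense()["opening"],m.get())
d=snap("2")
# fig in hand: show expected fig overlay and crops
u=[]
for n in("top","scene"):
    c=proj(n,[[q[0],q[1],q[2]]])[0]; o=(c-[50,37]).astype(int)
    a=cv2.resize(d[n][o[1]:o[1]+80,o[0]:o[0]+100],None,fx=4,fy=4,interpolation=cv2.INTER_CUBIC); a=cv2.convertScaleAbs(a,alpha=1.4)
    p=(*m.pocket(0,dx=0),1.326)
    for col,zz,pp in(((0,255,0),q[2]-17.5+12,(*place((q[0],q[1],q[3]+np.pi/2),[[3,0,0]])[0,:2],q[3]+np.pi/2)),((255,0,0),14,p)):
        L=[(x,y,zz) for x,y in((28,22),(28,-22),(-28,-22),(-28,22))]
        cv2.polylines(a,[np.round((proj(n,place(pp,L))-o+.5)*4-.5).astype(np.int32)],True,col,1)
    u.append(a)
cv2.imwrite("pics/hand2.png",np.hstack(u))
E
```

```text
[ 5.11404769e+02 -6.42754187e+01  9.69108461e+01 -2.48055945e-01] 29.92779302548756 [ 5.11923810e+02 -6.49414634e+01  2.89760000e+01 -2.46600000e-01]
```

View pics/hand2.png

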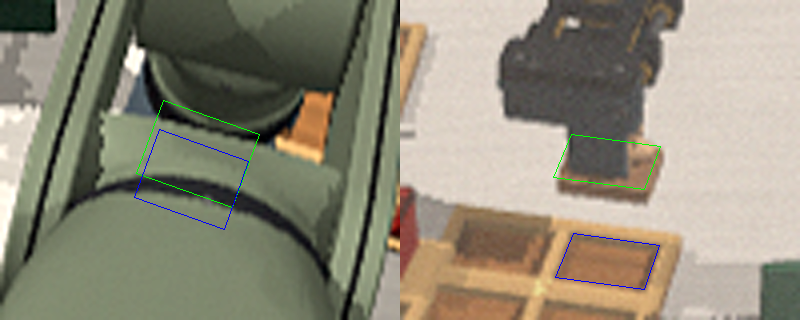

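Right half (scene): the held plinth, corners near (557,181) and (648,190), matches the prediction to about 1 mm, and the pocket-0 overlay sits inside its rim. Lowering.

drive_tool([
  {"translation":[0,0,12],"delta_rot":[0,0,0]},
  {"translation":[0,0,24],"delta_rot":[0,0,0]},
  {"translation":[0,0,36],"delta_rot":[0,0,0]},
  {"translation":[0,0,48],"delta_rot":[0,0,0]},
  {"translation":[0,0,58],"delta_rot":[0,0,0]},
  {"translation":[0,0,64],"delta_rot":[0,0,0]},
  {"translation":[0,0,66],"delta_rot":[0,0,0]},
  {"translation":[0,0,68],"delta_rot":[0,0,0]},
  {"translation":[0,0,69],"delta_rot":[0,0,0]},
  {"translation":[0,0,70],"delta_rot":[0,0,0]},
])

```text
t: 13.3
position: [512.0, -65.1, 27.3]
tcp_rot: [2.478, 1.931, 0.001]
wrist_force: [0.4, -0.5, -1.5]
opening: 29.6
finger_force: 25.0
```

drive_tool([
  {"translation":[0,0,1],"delta_rot":[0,0,0]},
  {"translation":[0,0,2],"delta_rot":[0,0,0]},
  {"translation":[0,0,3],"delta_rot":[0,0,0]},
  {"translation":[0,0,4],"delta_rot":[0,0,0]},
  {"translation":[0,0,4],"delta_rot":[0,0,0]},
  {"translation":[0,0,4],"delta_rot":[0,0,0]},
  {"translation":[0,0,4],"delta_rot":[0,0,0]},
  {"translation":[0,0,4],"delta_rot":[0,0,0]},
  {"translation":[0,0,4],"delta_rot":[0,0,0]},
  {"translation":[0,0,4],"delta_rot":[0,0,0]},
])

```text
t: 14.3
position: [511.7, -65.0, 23.4]
tcp_rot: [2.478, 1.931, 0.0]
wrist_force: [-2.4, 1.3, 5.4]
opening: 29.8
finger_force: 25.0
```

drive_tool([
  {"translation":[0,0,0],"delta_rot":[0,0,0]},
  {"translation":[0,0,0],"delta_rot":[0,0,0]},
  {"translation":[0,0,0],"delta_rot":[0,0,0]},
  {"translation":[0,0,0],"delta_rot":[0,0,0]},
  {"translation":[0,0,-10],"delta_rot":[0,0,0]},
  {"translation":[0,0,-24],"delta_rot":[0,0,0]},
  {"translation":[0,0,-40],"delta_rot":[0,0,0]},
  {"translation":[0,0,-57],"delta_rot":[0,0,0]},
  {"translation":[0,0,-74],"delta_rot":[0,0,0]},
  {"translation":[0,0,-90],"delta_rot":[0,0,0]},
], hand=0.4)

```text
t: 15.3
position: [511.9, -65.1, 114.5]
tcp_rot: [2.478, 1.93, 0.001]
wrist_force: [0.8, 0.3, 0.4]
opening: 54.8
finger_force: 0.0
```

```bash
python3 - <<'E'
from h import *
import m
c=m.get(); c[2]=112.976; m.json.dump(list(c),open("cmd.json","w")); print(c,m.pose())
d=snap("3"); F=[]
for p0 in((566.7,-390.7,1.26),(440.3,-377.6,1.45)):
    p,i=figfit(p0,{"top":d["top"]}); print(p.round(2),round(i,3),gripxy(p).round(1))
g=gripxy(p); h=p[2]-np.pi/2
x,y=g
m.plan([(x,y,100,h,16),(x,y,17,h,8)])
E
```

```text
[ 5.11923810e+02 -6.49414634e+01  1.12976000e+02 -2.46600000e-01] [ 5.11874424e+02 -6.50764029e+01  1.14494254e+02 -2.46973724e-01]
[ 566.66 -390.72    1.26] 0.871 [ 565.7 -393.6]
[ 440.52 -377.35    1.42] 0.891 [ 440.1 -380.3]
CALL
 [-20.0, 0.5, 1.0] -0.01
 [-40.5, 1.0, 1.5] -0.01
 [-60.5, 1.5, 2.5] -0.02
 [-81.0, 2.0, 3.0] -0.02
 [-101.0, 2.5, 4.0] -0.03
 [-121.5, 2.5, 5.0] -0.03
 [-141.5, 3.0, 5.5] -0.04
 [-161.5, 3.5, 6.5] -0.05
 [-182.0, 4.0, 7.5] -0.05
 [-202.0, 4.5, 8.0] -0.06
CALL
 [-20.5, -0.5, 1.0] -0.0
 [-40.5, -1.5, 1.5] -0.01
 [-60.5, -2.0, 2.5] -0.01
 [-81.0, -3.0, 3.5] -0.02
 [-101.0, -3.5, 4.0] -0.03
 [-121.5, -4.5, 5.0] -0.03
 [-121.5, -4.5, 15.5] -0.03
 [-121.5, -4.5, 25.5] -0.03
 [-121.5, -4.5, 36.0] -0.03
 [-121.5, -4.5, 46.5] -0.03
CALL
 [0.0, 0.0, 10.5] -0.0
 [0.0, 0.0, 20.5] -0.0
 [0.0, 0.0, 31.0] -0.0
 [0.0, 0.0, 41.5] -0.0
 [0.0, 0.0, 41.5] -0.0
 [0.0, 0.0, 41.5] -0.0
 [0.0, 0.0, 41.5] -0.0
 [0.0, 0.0, 41.5] -0.0
 [0.0, 0.0, 41.5] -0.0
 [0.0, 0.0, 41.5] -0.0
```

drive_tool([
  {"translation":[-20,0.5,1],"delta_rot":[0,0,-0.01]},
  {"translation":[-40.5,1,1.5],"delta_rot":[0,0,-0.01]},
  {"translation":[-60.5,1.5,2.5],"delta_rot":[0,0,-0.02]},
  {"translation":[-81,2,3],"delta_rot":[0,0,-0.02]},
  {"translation":[-101,2.5,4],"delta_rot":[0,0,-0.03]},
  {"translation":[-121.5,2.5,5],"delta_rot":[0,0,-0.03]},
  {"translation":[-141.5,3,5.5],"delta_rot":[0,0,-0.04]},
  {"translation":[-161.5,3.5,6.5],"delta_rot":[0,0,-0.05]},
  {"translation":[-182,4,7.5],"delta_rot":[0,0,-0.05]},
  {"translation":[-202,4.5,8],"delta_rot":[0,0,-0.06]},
])

```text
t: 16.4
position: [466.0, -262.6, 104.2]
tcp_rot: [-2.418, -2.004, 0.001]
wrist_force: [0.6, 0.1, -0.7]
opening: 54.6
finger_force: 0.0
```

drive_tool([
  {"translation":[-20.5,-0.5,1],"delta_rot":[0,0,0]},
  {"translation":[-40.5,-1.5,1.5],"delta_rot":[0,0,-0.01]},
  {"translation":[-60.5,-2,2.5],"delta_rot":[0,0,-0.01]},
  {"translation":[-81,-3,3.5],"delta_rot":[0,0,-0.02]},
  {"translation":[-101,-3.5,4],"delta_rot":[0,0,-0.03]},
  {"translation":[-121.5,-4.5,5],"delta_rot":[0,0,-0.03]},
  {"translation":[-121.5,-4.5,15.5],"delta_rot":[0,0,-0.03]},
  {"translation":[-121.5,-4.5,25.5],"delta_rot":[0,0,-0.03]},
  {"translation":[-121.5,-4.5,36],"delta_rot":[0,0,-0.03]},
  {"translation":[-121.5,-4.5,46.5],"delta_rot":[0,0,-0.03]},
])

```text
t: 17.4
position: [439.5, -379.4, 57.0]
tcp_rot: [-2.387, -2.04, -0.0]
wrist_force: [0.1, -0.1, -0.1]
opening: 54.7
finger_force: 0.0
```

drive_tool([
  {"translation":[0,0,8],"delta_rot":[0,0,0]},
  {"translation":[0,0,16],"delta_rot":[0,0,0]},
  {"translation":[0,0,24],"delta_rot":[0,0,0]},
  {"translation":[0,0,32],"delta_rot":[0,0,0]},
  {"translation":[0,0,38],"delta_rot":[0,0,0]},
  {"translation":[0,0,41.5],"delta_rot":[0,0,0]},
  {"translation":[0,0,41.5],"delta_rot":[0,0,0]},
  {"translation":[0,0,41.5],"delta_rot":[0,0,0]},
  {"translation":[0,0,41.5],"delta_rot":[0,0,0]},
  {"translation":[0,0,41.5],"delta_rot":[0,0,0]},
])

```text
t: 18.4
position: [439.8, -380.7, 17.3]
tcp_rot: [2.388, 2.04, 0.0]
wrist_force: [0.4, -0.5, 0.8]
opening: 54.8
finger_force: 0.0
```

```bash
python3 - <<'E'
from h import *
import m
print(m.pose(),m.get())
t=cv2.imread("pics/top_3.png")
x,y=m.pocket(0,dx=0); print((x,y))
# figure 0 seated: fit in next snap with z offset 6
d=snap("4")
p,i=figfit((x,y,1.326),{"top":d["top"]}); print("in pocket, top fit (as if on table)",p,i)
x,y=m.pocket(1);c=m.get()
m.plan([(c[0],c[1],100,c[3],7),(505,-240,100,-.245,8),(x,y,100,-.245,10),(x,y,28,-.245,8),(x,y,23,-.245,7)])
E
```

```text
[ 4.39827716e+02 -3.80745847e+02  1.72618945e+01 -1.57056171e-01] [ 4.40015372e+02 -3.80485052e+02  1.69760000e+01 -1.56600000e-01]
(np.float64(512.8240354450862), np.float64(-62.215813909710484))
in pocket, top fit (as if on table) [513.69511563 -63.38143864   2.09311327] 0.17017012457582725
CALL
 [0.0, 0.0, -12.0] -0.0
 [0.0, 0.0, -23.5] -0.0
 [0.0, 0.0, -35.5] -0.0
 [0.0, 0.0, -47.5] -0.0
 [0.0, 0.0, -59.5] -0.0
 [0.0, 0.0, -71.0] -0.0
 [0.0, 0.0, -83.0] -0.0
 [18.5, 5.5, -83.0] 0.01
 [37.0, 10.5, -83.0] 0.02
 [56.0, 16.0, -83.0] 0.03
CALL
 [18.5, 4.5, 0.0] 0.01
 [37.5, 9.5, 0.0] 0.03
 [56.0, 14.0, 0.0] 0.04
 [75.0, 19.0, 0.0] 0.05
 [93.5, 23.5, 0.0] 0.06
 [110.5, 27.5, 0.0] 0.06
 [127.5, 31.5, 0.0] 0.06
 [144.5, 35.5, 0.0] 0.06
 [161.5, 39.5, 0.0] 0.06
 [178.5, 43.5, 0.0] 0.06
CALL
 [17.0, 3.0, 0.0] -0.0
 [34.0, 6.0, 0.0] -0.0
 [51.0, 9.5, 0.0] -0.0
 [68.5, 12.5, 0.0] -0.0
 [85.5, 15.5, 0.0] -0.0
 [85.5, 15.5, 9.0] -0.0
 [85.5, 15.5, 18.0] -0.0
 [85.5, 15.5, 27.0] -0.0
 [85.5, 15.5, 36.0] -0.0
 [85.5, 15.5, 45.0] -0.0
CALL
 [0.0, 0.0, 9.0] -0.0
 [0.0, 0.0, 18.0] -0.0
 [0.0, 0.0, 27.0] -0.0
 [0.0, 0.0, 27.5] -0.0
 [0.0, 0.0, 28.5] -0.0
 [0.0, 0.0, 29.0] -0.0
 [0.0, 0.0, 30.0] -0.0
 [0.0, 0.0, 30.5] -0.0
 [0.0, 0.0, 31.5] -0.0
 [0.0, 0.0, 32.0] -0.0
```

drive_tool([
  {"translation":[0,0,0],"delta_rot":[0,0,0]},
  {"translation":[0,0,0],"delta_rot":[0,0,0]},
  {"translation":[0,0,0],"delta_rot":[0,0,0]},
  {"translation":[0,0,0],"delta_rot":[0,0,0]},
  {"translation":[0,0,0],"delta_rot":[0,0,0]},
  {"translation":[0,0,0],"delta_rot":[0,0,0]},
  {"translation":[0,0,0],"delta_rot":[0,0,0]},
  {"translation":[0,0,0],"delta_rot":[0,0,0]},
  {"translation":[0,0,0],"delta_rot":[0,0,0]},
  {"translation":[0,0,0],"delta_rot":[0,0,0]},
], hand=1)

```text
t: 19.5
position: [439.7, -380.6, 16.9]
tcp_rot: [2.389, 2.04, 0.0]
wrist_force: [0.4, 0.1, -0.4]
opening: 29.7
finger_force: 25.0
```

drive_tool([
  {"translation":[0,0,-12],"delta_rot":[0,0,0]},
  {"translation":[0,0,-23.5],"delta_rot":[0,0,0]},
  {"translation":[0,0,-35.5],"delta_rot":[0,0,0]},
  {"translation":[0,0,-47.5],"delta_rot":[0,0,0]},
  {"translation":[0,0,-59.5],"delta_rot":[0,0,0]},
  {"translation":[0,0,-71],"delta_rot":[0,0,0]},
  {"translation":[0,0,-83],"delta_rot":[0,0,0]},
  {"translation":[18.5,5.5,-83],"delta_rot":[0,0,0.01]},
  {"translation":[37,10.5,-83],"delta_rot":[0,0,0.02]},
  {"translation":[56,16,-83],"delta_rot":[0,0,0.03]},
])

```text
t: 20.5
position: [464.3, -327.3, 100.6]
tcp_rot: [2.42, 2.003, 0.0]
wrist_force: [0.5, -0.4, -1.2]
opening: 29.7
finger_force: 25.0
```

drive_tool([
  {"translation":[18.5,4.5,0],"delta_rot":[0,0,0.01]},
  {"translation":[37.5,9.5,0],"delta_rot":[0,0,0.03]},
  {"translation":[56,14,0],"delta_rot":[0,0,0.04]},
  {"translation":[75,19,0],"delta_rot":[0,0,0.05]},
  {"translation":[93.5,23.5,0],"delta_rot":[0,0,0.06]},
  {"translation":[110.5,27.5,0],"delta_rot":[0,0,0.06]},
  {"translation":[127.5,31.5,0],"delta_rot":[0,0,0.06]},
  {"translation":[144.5,35.5,0],"delta_rot":[0,0,0.06]},
  {"translation":[161.5,39.5,0],"delta_rot":[0,0,0.06]},
  {"translation":[178.5,43.5,0],"delta_rot":[0,0,0.06]},
])

```text
t: 21.5
position: [540.4, -159.8, 100.5]
tcp_rot: [2.478, 1.931, 0.0]
wrist_force: [-0.2, -0.4, -0.7]
opening: 30.6
finger_force: 25.0
```

drive_tool([
  {"translation":[17,3,0],"delta_rot":[0,0,0]},
  {"translation":[34,6,0],"delta_rot":[0,0,0]},
  {"translation":[51,9.5,0],"delta_rot":[0,0,0]},
  {"translation":[68.5,12.5,0],"delta_rot":[0,0,0]},
  {"translation":[85.5,15.5,0],"delta_rot":[0,0,0]},
  {"translation":[85.5,15.5,9],"delta_rot":[0,0,0]},
  {"translation":[85.5,15.5,18],"delta_rot":[0,0,0]},
  {"translation":[85.5,15.5,27],"delta_rot":[0,0,0]},
  {"translation":[85.5,15.5,36],"delta_rot":[0,0,0]},
  {"translation":[85.5,15.5,45],"delta_rot":[0,0,0]},
])

```text
t: 22.5
position: [575.6, -81.9, 53.9]
tcp_rot: [-2.479, -1.929, 0.001]
wrist_force: [0.3, 0.2, -1.3]
opening: 29.9
finger_force: 25.0
```

drive_tool([
  {"translation":[0,0,9],"delta_rot":[0,0,0]},
  {"translation":[0,0,17],"delta_rot":[0,0,0]},
  {"translation":[0,0,22],"delta_rot":[0,0,0]},
  {"translation":[0,0,24],"delta_rot":[0,0,0]},
  {"translation":[0,0,26],"delta_rot":[0,0,0]},
  {"translation":[0,0,28],"delta_rot":[0,0,0]},
  {"translation":[0,0,29],"delta_rot":[0,0,0]},
  {"translation":[0,0,30],"delta_rot":[0,0,0]},
  {"translation":[0,0,31],"delta_rot":[0,0,0]},
  {"translation":[0,0,32],"delta_rot":[0,0,0]},
])

```text
t: 23.5
position: [576.1, -81.4, 23.0]
tcp_rot: [2.478, 1.931, 0.0]
wrist_force: [0.2, -0.7, 5.5]
opening: 29.7
finger_force: 25.0
```

drive_tool([
  {"translation":[0,0,0],"delta_rot":[0,0,0]},
  {"translation":[0,0,0],"delta_rot":[0,0,0]},
  {"translation":[0,0,0],"delta_rot":[0,0,0]},
  {"translation":[0,0,0],"delta_rot":[0,0,0]},
  {"translation":[0,0,-10],"delta_rot":[0,0,0]},
  {"translation":[0,0,-24],"delta_rot":[0,0,0]},
  {"translation":[0,0,-40],"delta_rot":[0,0,0]},
  {"translation":[0,0,-57],"delta_rot":[0,0,0]},
  {"translation":[0,0,-74],"delta_rot":[0,0,0]},
  {"translation":[0,0,-90],"delta_rot":[0,0,0]},
], hand=0.4)

```text
t: 24.5
position: [576.3, -81.4, 114.6]
tcp_rot: [2.478, 1.93, 0.001]
wrist_force: [0.6, 0.4, 0.1]
opening: 54.9
finger_force: 0.0
```

```bash
python3 - <<'E'
from h import *
import m
c=m.get(); c[2]+=90; m.json.dump(list(c),open("cmd.json","w")); print(c,m.pose())
d=snap("5")
p,i=figfit((566.7,-390.7,1.26),{"top":d["top"]}); print(p.round(2),round(i,3),gripxy(p).round(1))
for n,px,z in(("mug top","",0),): pass
print("mug rim centre",at_z("top",(485,196),85),"piggy right edge",at_z("top",(461,190),50),at_z("top",(440,208),50))
E
```

```text
[ 5.76315742e+02 -8.12046205e+01  1.12976000e+02 -2.46600000e-01] [ 5.76284180e+02 -8.13798836e+01  1.14582405e+02 -2.46989354e-01]
[ 566.76 -390.66    1.26] 0.873 [ 565.8 -393.5]
mug rim centre [ 687.55113262 -373.69884236] piggy right edge [ 709.81203832 -328.70090004] [ 659.92557499 -281.3236619 ]
```

View pics/scene_5.png

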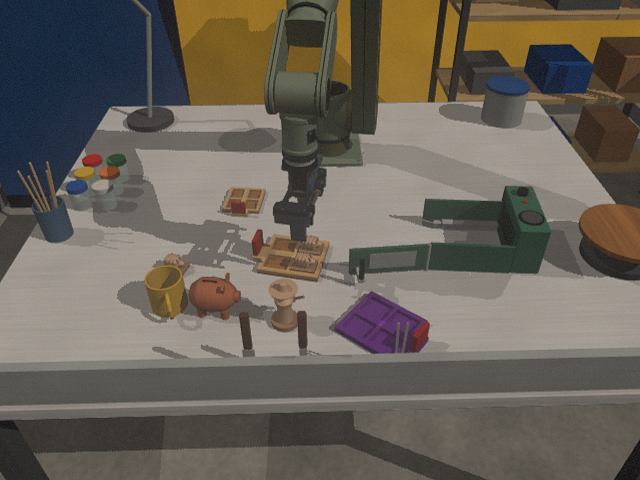

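The scene view shows the door wide open and two armadillos in the front pockets, at (313,243) and (305,258). The third stays at (177,262).

```bash
python3 - <<'E'
import m
m.plan([(565.8,-393.5,100,-.311,15),(565.8,-393.5,25,-.311,10),(565.8,-393.5,17,-.311,5)])
x,y=m.pocket(2);c=m.get()
m.plan([(c[0],c[1],100,c[3],7),(545,-270,100,-.245,7),(x,y,100,-.245,6),(x,y,31,-.245,6),(x,y,23,-.245,4)])
E
```

```text
CALL
 [-20.5, 4.5, 1.0] 0.0
 [-40.5, 9.0, 1.5] 0.01
 [-61.0, 13.0, 2.5] 0.01
 [-81.5, 17.5, 3.5] 0.02
 [-102.0, 22.0, 4.5] 0.02
 [-122.0, 26.5, 5.0] 0.03
 [-142.5, 31.0, 6.0] 0.03
 [-163.0, 35.0, 7.0] 0.03
 [-183.0, 39.5, 8.0] 0.04
 [-203.5, 44.0, 8.5] 0.04
CALL
 [-20.5, 5.0, 1.0] 0.01
 [-40.5, 10.5, 2.0] 0.01
 [-60.5, 15.5, 2.5] 0.02
 [-81.0, 21.0, 3.5] 0.02
 [-101.0, 26.0, 4.5] 0.02
 [-101.0, 26.0, 12.0] 0.02
 [-101.0, 26.0, 19.5] 0.02
 [-101.0, 26.0, 27.0] 0.02
 [-101.0, 26.0, 34.5] 0.02
 [-101.0, 26.0, 42.0] 0.02
CALL
 [0.0, 0.0, 7.5] 0.0
 [0.0, 0.0, 15.0] 0.0
 [0.0, 0.0, 22.5] 0.0
 [0.0, 0.0, 30.0] 0.0
 [0.0, 0.0, 37.5] 0.0
 [0.0, 0.0, 39.0] 0.0
 [0.0, 0.0, 40.5] 0.0
 [0.0, 0.0, 42.5] 0.0
 [0.0, 0.0, 44.0] 0.0
 [0.0, 0.0, 45.5] 0.0
CALL
 [0.0, 0.0, -12.0] -0.0
 [0.0, 0.0, -23.5] -0.0
 [0.0, 0.0, -35.5] -0.0
 [0.0, 0.0, -47.5] -0.0
 [0.0, 0.0, -59.5] -0.0
 [0.0, 0.0, -71.0] -0.0
 [0.0, 0.0, -83.0] -0.0
 [16.0, -8.0, -83.0] -0.01
 [32.0, -16.5, -83.0] -0.02
 [48.0, -24.5, -83.0] -0.03
CALL
 [16.0, -7.5, 0.0] -0.01
 [32.0, -15.5, 0.0] -0.01
 [48.5, -23.0, 0.0] -0.02
 [64.5, -30.5, 0.0] -0.03
 [84.5, -45.0, 0.0] -0.03
 [104.5, -59.0, 0.0] -0.03
 [124.5, -73.5, 0.0] -0.03
 [144.5, -87.5, 0.0] -0.03
 [164.5, -102.0, 0.0] -0.03
 [184.5, -116.0, 0.0] -0.03
CALL
 [0.0, 0.0, 11.5] -0.0
 [0.0, 0.0, 23.0] -0.0
 [0.0, 0.0, 34.5] -0.0
 [0.0, 0.0, 46.0] -0.0
 [0.0, 0.0, 57.5] -0.0
 [0.0, 0.0, 69.0] -0.0
 [0.0, 0.0, 71.0] -0.0
 [0.0, 0.0, 73.0] -0.0
 [0.0, 0.0, 75.0] -0.0
 [0.0, 0.0, 77.0] -0.0
```

drive_tool([
  {"translation":[-20.5,4.5,1],"delta_rot":[0,0,0]},
  {"translation":[-40.5,9,1.5],"delta_rot":[0,0,0.01]},
  {"translation":[-61,13,2.5],"delta_rot":[0,0,0.01]},
  {"translation":[-81.5,17.5,3.5],"delta_rot":[0,0,0.02]},
  {"translation":[-102,22,4.5],"delta_rot":[0,0,0.02]},
  {"translation":[-122,26.5,5],"delta_rot":[0,0,0.03]},
  {"translation":[-142.5,31,6],"delta_rot":[0,0,0.03]},
  {"translation":[-163,35,7],"delta_rot":[0,0,0.03]},
  {"translation":[-183,39.5,8],"delta_rot":[0,0,0.04]},
  {"translation":[-203.5,44,8.5],"delta_rot":[0,0,0.04]},
])

```text
t: 25.6
position: [568.6, -290.4, 103.9]
tcp_rot: [-2.516, -1.88, 0.0]
wrist_force: [0.0, 0.6, 0.2]
opening: 54.8
finger_force: 0.0
```

drive_tool([
  {"translation":[-20.5,5,1],"delta_rot":[0,0,0.01]},
  {"translation":[-40.5,10.5,2],"delta_rot":[0,0,0.01]},
  {"translation":[-60.5,15.5,2.5],"delta_rot":[0,0,0.02]},
  {"translation":[-81,21,3.5],"delta_rot":[0,0,0.02]},
  {"translation":[-101,26,4.5],"delta_rot":[0,0,0.02]},
  {"translation":[-101,26,12],"delta_rot":[0,0,0.02]},
  {"translation":[-101,26,19.5],"delta_rot":[0,0,0.02]},
  {"translation":[-101,26,27],"delta_rot":[0,0,0.02]},
  {"translation":[-101,26,34.5],"delta_rot":[0,0,0.02]},
  {"translation":[-101,26,42],"delta_rot":[0,0,0.02]},
])

```text
t: 26.6
position: [565.4, -392.7, 61.6]
tcp_rot: [-2.533, -1.857, 0.0]
wrist_force: [0.5, 0.5, -1.0]
opening: 55.2
finger_force: 0.0
```

```bash
python3 - <<'E'
from h import *
import m
print(m.pose(),env.sense()["wrist_force"])
d={"top":env.get_image("top")[:,:,::-1].copy()}
print(figfit((566.7,-390.7,1.26),d))
E
```

```text
[ 5.65372165e+02 -3.92727448e+02  6.16313604e+01 -3.05937188e-01] [ 0.47988769  0.4773866  -0.95363544]
(array([ 564.05744089, -390.39776604,    1.24306756]), np.float64(0.29723320158102773))
```

Arm covers it now; proceeding down and closing.

drive_tool([
  {"translation":[0,0,7.5],"delta_rot":[0,0,0]},
  {"translation":[0,0,15],"delta_rot":[0,0,0]},
  {"translation":[0,0,22.5],"delta_rot":[0,0,0]},
  {"translation":[0,0,30],"delta_rot":[0,0,0]},
  {"translation":[0,0,37.5],"delta_rot":[0,0,0]},
  {"translation":[0,0,39],"delta_rot":[0,0,0]},
  {"translation":[0,0,40.5],"delta_rot":[0,0,0]},
  {"translation":[0,0,42.5],"delta_rot":[0,0,0]},
  {"translation":[0,0,44],"delta_rot":[0,0,0]},
  {"translation":[0,0,45.5],"delta_rot":[0,0,0]},
])

```text
t: 27.65
position: [565.5, -393.8, 17.1]
tcp_rot: [2.535, 1.855, 0.0]
wrist_force: [-0.3, -0.1, 0.6]
opening: 54.4
finger_force: 0.0
```

drive_tool([
  {"translation":[0,0,0],"delta_rot":[0,0,0]},
  {"translation":[0,0,0],"delta_rot":[0,0,0]},
  {"translation":[0,0,0],"delta_rot":[0,0,0]},
  {"translation":[0,0,0],"delta_rot":[0,0,0]},
  {"translation":[0,0,0],"delta_rot":[0,0,0]},
  {"translation":[0,0,0],"delta_rot":[0,0,0]},
  {"translation":[0,0,0],"delta_rot":[0,0,0]},
  {"translation":[0,0,0],"delta_rot":[0,0,0]},
  {"translation":[0,0,0],"delta_rot":[0,0,0]},
  {"translation":[0,0,0],"delta_rot":[0,0,0]},
], hand=1)

```text
t: 28.65
position: [565.4, -393.7, 17.0]
tcp_rot: [2.535, 1.856, 0.0]
wrist_force: [-0.6, 0.3, 1.2]
opening: 30.0
finger_force: 25.0
```

drive_tool([
  {"translation":[0,0,-12],"delta_rot":[0,0,0]},
  {"translation":[0,0,-23.5],"delta_rot":[0,0,0]},
  {"translation":[0,0,-35.5],"delta_rot":[0,0,0]},
  {"translation":[0,0,-47.5],"delta_rot":[0,0,0]},
  {"translation":[0,0,-59.5],"delta_rot":[0,0,0]},
  {"translation":[0,0,-71],"delta_rot":[0,0,0]},
  {"translation":[0,0,-83],"delta_rot":[0,0,0]},
  {"translation":[16,-8,-83],"delta_rot":[0,0,-0.01]},
  {"translation":[32,-16.5,-83],"delta_rot":[0,0,-0.02]},
  {"translation":[48,-24.5,-83],"delta_rot":[0,0,-0.03]},
])

```text
t: 29.65
position: [556.3, -340.0, 100.5]
tcp_rot: [2.507, 1.893, 0.0]
wrist_force: [1.3, 0.1, -1.3]
opening: 30.1
finger_force: 25.0
```

drive_tool([
  {"translation":[16,-7.5,0],"delta_rot":[0,0,-0.01]},
  {"translation":[32,-15.5,0],"delta_rot":[0,0,-0.01]},
  {"translation":[48.5,-23,0],"delta_rot":[0,0,-0.02]},
  {"translation":[64.5,-30.5,0],"delta_rot":[0,0,-0.03]},
  {"translation":[84.5,-45,0],"delta_rot":[0,0,-0.03]},
  {"translation":[104.5,-59,0],"delta_rot":[0,0,-0.03]},
  {"translation":[124.5,-73.5,0],"delta_rot":[0,0,-0.03]},
  {"translation":[144.5,-87.5,0],"delta_rot":[0,0,-0.03]},
  {"translation":[164.5,-102,0],"delta_rot":[0,0,-0.03]},
  {"translation":[184.5,-116,0],"delta_rot":[0,0,-0.03]},
])

```text
t: 30.65
position: [494.7, -129.8, 100.1]
tcp_rot: [2.478, 1.931, 0.0]
wrist_force: [-0.2, -0.4, -1.0]
opening: 29.7
finger_force: 25.0
```

drive_tool([
  {"translation":[0,0,11.5],"delta_rot":[0,0,0]},
  {"translation":[0,0,23],"delta_rot":[0,0,0]},
  {"translation":[0,0,34.5],"delta_rot":[0,0,0]},
  {"translation":[0,0,46],"delta_rot":[0,0,0]},
  {"translation":[0,0,57.5],"delta_rot":[0,0,0]},
  {"translation":[0,0,67],"delta_rot":[0,0,0]},
  {"translation":[0,0,70],"delta_rot":[0,0,0]},
  {"translation":[0,0,73],"delta_rot":[0,0,0]},
  {"translation":[0,0,75],"delta_rot":[0,0,0]},
  {"translation":[0,0,77],"delta_rot":[0,0,0]},
])

```text
t: 31.65
position: [495.7, -131.4, 23.1]
tcp_rot: [2.478, 1.93, 0.001]
wrist_force: [1.4, -0.2, -1.6]
opening: 29.8
finger_force: 25.0
```

drive_tool([
  {"translation":[0,0,0.5],"delta_rot":[0,0,0]},
  {"translation":[0,0,0.5],"delta_rot":[0,0,0]},
  {"translation":[0,0,0],"delta_rot":[0,0,0]},
  {"translation":[0,0,0],"delta_rot":[0,0,0]},
  {"translation":[0,0,-10],"delta_rot":[0,0,0]},
  {"translation":[0,0,-24],"delta_rot":[0,0,0]},
  {"translation":[0,0,-40],"delta_rot":[0,0,0]},
  {"translation":[0,0,-57],"delta_rot":[0,0,0]},
  {"translation":[0,0,-74],"delta_rot":[0,0,0]},
  {"translation":[0,0,-90],"delta_rot":[0,0,0]},
], hand=0.4)

```text
t: 32.65
position: [495.5, -131.4, 114.6]
tcp_rot: [2.477, 1.93, 0.001]
wrist_force: [0.3, 0.3, 0.2]
opening: 54.7
finger_force: 0.0
```

```bash
python3 - <<'E'
from h import *
import m
c=m.get(); c[2]+=90; m.json.dump(list(c),open("cmd.json","w")); print(c,m.pose())
# grip plate, tool y along tray x (heading 1.326 or -1.816)
a=m.TRAY[2]; g=np.array(m.TRAY[:2])-92*np.array([np.cos(a),np.sin(a)]); print("grip",g,np.arctan2(g[1],g[0]))
m.plan([(*g,113,a-np.pi,14),(*g,80,a-np.pi,6)])
E
```

```text
[ 4.95619689e+02 -1.31198185e+02  1.12976000e+02 -2.46600000e-01] [ 4.95525781e+02 -1.31367135e+02  1.14562149e+02 -2.47050244e-01]
grip [ 514.30299695 -192.45717705] -0.3580776362445718
CALL
 [-4.0, 2.5, 0.0] 0.11
 [-8.0, 4.5, 0.0] 0.22
 [-12.0, 7.0, 0.0] 0.34
 [-15.5, 9.5, 0.0] 0.45
 [-19.5, 12.0, 0.0] 0.56
 [-23.5, 14.0, 0.0] 0.67
 [-27.5, 16.5, 0.0] 0.78
 [-31.5, 19.0, 0.0] 0.9
 [-35.5, 21.5, 0.0] 1.01
 [-39.0, 23.5, 0.0] 1.12
CALL
 [0.5, 5.0, 0.0] 0.11
 [1.0, 9.5, 0.0] 0.22
 [1.5, 14.0, 0.0] 0.34
 [1.5, 18.5, 0.0] 0.45
 [1.5, 18.5, 5.5] 0.45
 [1.5, 18.5, 11.0] 0.45
 [1.5, 18.5, 16.5] 0.45
 [1.5, 18.5, 22.0] 0.45
 [1.5, 18.5, 27.5] 0.45
 [1.5, 18.5, 33.0] 0.45
```

drive_tool([
  {"translation":[-4,2.5,0],"delta_rot":[0,0,0.11]},
  {"translation":[-8,4.5,0],"delta_rot":[0,0,0.22]},
  {"translation":[-12,7,0],"delta_rot":[0,0,0.34]},
  {"translation":[-15.5,9.5,0],"delta_rot":[0,0,0.45]},
  {"translation":[-19.5,12,0],"delta_rot":[0,0,0.56]},
  {"translation":[-23.5,14,0],"delta_rot":[0,0,0.67]},
  {"translation":[-27.5,16.5,0],"delta_rot":[0,0,0.78]},
  {"translation":[-31.5,19,0],"delta_rot":[0,0,0.9]},
  {"translation":[-35.5,21.5,0],"delta_rot":[0,0,1.01]},
  {"translation":[-39,23.5,0],"delta_rot":[0,0,1.12]},
], hand=0.65)

```text
t: 33.65
position: [508.8, -175.1, 113.8]
tcp_rot: [3.126, 0.312, 0.001]
wrist_force: [0.4, -0.1, -0.1]
opening: 31.7
finger_force: 0.0
```

drive_tool([
  {"translation":[0.5,5,0],"delta_rot":[0,0,0.11]},
  {"translation":[1,9.5,0],"delta_rot":[0,0,0.22]},
  {"translation":[1.5,14,0],"delta_rot":[0,0,0.34]},
  {"translation":[1.5,18.5,0],"delta_rot":[0,0,0.45]},
  {"translation":[1.5,18.5,5.5],"delta_rot":[0,0,0.45]},
  {"translation":[1.5,18.5,11],"delta_rot":[0,0,0.45]},
  {"translation":[1.5,18.5,16.5],"delta_rot":[0,0,0.45]},
  {"translation":[1.5,18.5,22],"delta_rot":[0,0,0.45]},
  {"translation":[1.5,18.5,27.5],"delta_rot":[0,0,0.45]},
  {"translation":[1.5,18.5,33],"delta_rot":[0,0,0.45]},
])

```text
t: 34.65
position: [513.8, -192.5, 79.3]
tcp_rot: [-3.118, 0.385, 0.0]
wrist_force: [0.0, -0.2, -0.4]
opening: 31.8
finger_force: 0.0
```

```bash
python3 - <<'E'
from h import *
import m
print(m.get(),m.pose())
d=snap("6")
c=[]
for n,o in(("top",(310,205)),("scene",(235,205))):
    c.append(cv2.convertScaleAbs(cv2.resize(d[n][o[1]:o[1]+90,o[0]:o[0]+100],None,fx=4,fy=4,interpolation=cv2.INTER_CUBIC),alpha=1.4))
cv2.imwrite("pics/chk6.png",np.hstack(c))
E
```

```text
[ 514.10881681 -192.56637914   79.976        -1.8166    ] [ 513.75283071 -192.54748341   79.34086744   -1.81651928]
```

View pics/chk6.png

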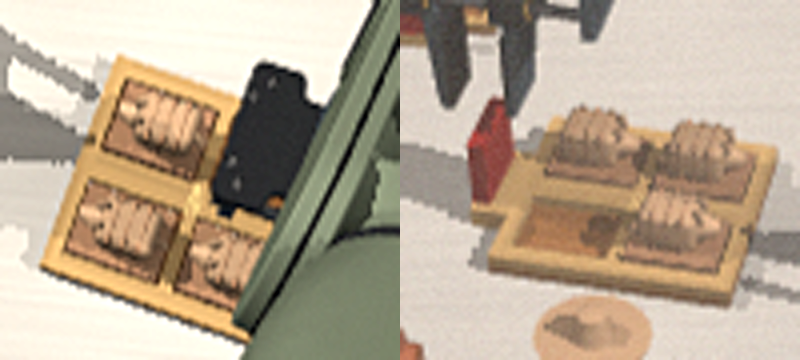

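All three sit flat inside their pockets, and the fingers straddle the red plate. Next I'll lower and grip it.

drive_tool([
  {"translation":[0,0,8],"delta_rot":[0,0,0]},
  {"translation":[0,0,16],"delta_rot":[0,0,0]},
  {"translation":[0,0,24],"delta_rot":[0,0,0]},
  {"translation":[0,0,32],"delta_rot":[0,0,0]},
  {"translation":[0,0,40],"delta_rot":[0,0,0]},
  {"translation":[0,0,46],"delta_rot":[0,0,0]},
  {"translation":[0,0,50],"delta_rot":[0,0,0]},
  {"translation":[0,0,54],"delta_rot":[0,0,0]},
  {"translation":[0,0,54],"delta_rot":[0,0,0]},
  {"translation":[0,0,54],"delta_rot":[0,0,0]},
])

```text
t: 35.75
position: [514.0, -192.7, 26.0]
tcp_rot: [-3.118, 0.386, -0.0]
wrist_force: [0.1, 0.8, -0.2]
opening: 31.7
finger_force: 0.0
```

drive_tool([
  {"translation":[0,0,0],"delta_rot":[0,0,0]},
  {"translation":[0,0,0],"delta_rot":[0,0,0]},
  {"translation":[0,0,0],"delta_rot":[0,0,0]},
  {"translation":[0,0,0],"delta_rot":[0,0,0]},
  {"translation":[0,0,0],"delta_rot":[0,0,0]},
  {"translation":[0,0,0],"delta_rot":[0,0,0]},
  {"translation":[0,0,0],"delta_rot":[0,0,0]},
  {"translation":[0,0,0],"delta_rot":[0,0,0]},
  {"translation":[0,0,0],"delta_rot":[0,0,0]},
  {"translation":[0,0,0],"delta_rot":[0,0,0]},
], hand=1, newtons=20)

```text
t: 36.75
position: [513.9, -193.0, 26.2]
tcp_rot: [3.117, -0.385, 0.001]
wrist_force: [-1.4, -3.1, 4.5]
opening: 11.9
finger_force: 20.0
```

```bash
python3 - <<'E'
from h import *
import m
c=m.get(); c[2]-=54; m.json.dump(list(c),open("cmd.json","w")); print(c,m.pose())
# bay line: recheck the rails/walls in current pictures
d=snap("7")
M=np.array([491.5,228.2]); a=m.PSI
bay=(*M,a)
def ov(n,im,o,w,h,k):
    c=cv2.convertScaleAbs(cv2.resize(im[o[1]:o[1]+h,o[0]:o[0]+w],None,fx=k,fy=k,interpolation=cv2.INTER_CUBIC),alpha=1.4)
    for L,col in(([(0,94,80),(190,94,80)],(0,0,255)),([(0,-94,80),(190,-94,80)],(0,0,255)),([(0,-94,0),(190,-94,0)],(0,0,255)),([(50,71,18),(190,71,18)],(255,0,0)),([(50,-71,18),(190,-71,18)],(255,0,0)),([(0,-83,0),(28,-71,0)],(255,0,255)),([(0,83,0),(28,71,0)],(255,0,255))):
        cv2.polylines(c,[np.round((proj(n,place(bay,L))-o+.5)*k-.5).astype(np.int32)],False,col,1)
    return c
A=ov("top",d["top"],(90,180),150,130,4)[:, :600];B=ov("scene",d["scene"],(340,185),200,95,4)
cv2.imwrite("pics/ov_t.png",A);cv2.imwrite("pics/ov_s.png",B)
E
```

```text
[ 514.10881681 -192.56637914   25.976        -1.8166    ] [ 513.93069096 -193.02744183   26.19812859   -1.81671517]
```

View pics/ov_t.png

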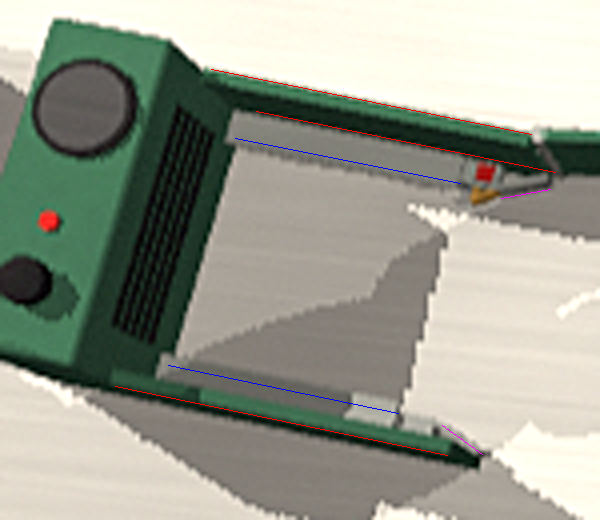

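View pics/ov_s.png

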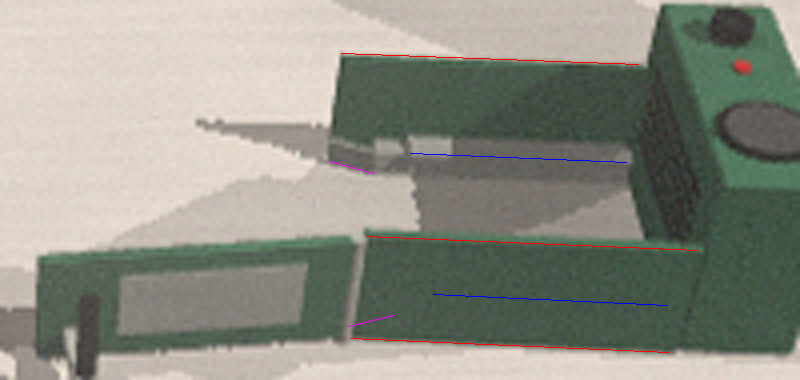

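The overlay shows the bay model fits within about 2 mm. Plan: slide the tray onto the bay's axis first, then push it in.

```bash
cat >> m.py <<'E'
MOUTH=np.array([491.5,228.2])
def bay(bx,by): return (*(MOUTH+bx*np.array([np.cos(PSI),np.sin(PSI)])+by*np.array([-np.sin(PSI),np.cos(PSI)])),)
def inbay(p): d=np.array(p[:2])-MOUTH; c,s=np.cos(PSI),np.sin(PSI); return d@[c,s],d@[-s,c]
E
python3 - <<'E'
from m import *
h=PSI-np.pi
plan([(*bay(-192,0),26,h,20),(*bay(-62,0),26,h,10),(*bay(-12,0),26,h,10)])
E
```

```text
CALL
 [-5.0, -10.5, 0.0] -0.01
 [-9.5, -21.5, 0.0] -0.01
 [-14.5, -32.0, 0.0] -0.02
 [-19.0, -42.5, 0.0] -0.03
 [-24.0, -53.0, 0.0] -0.04
 [-29.0, -64.0, 0.0] -0.04
 [-33.5, -74.5, 0.0] -0.05
 [-38.5, -85.0, 0.0] -0.06
 [-43.5, -95.5, 0.0] -0.07
 [-48.0, -106.5, 0.0] -0.07
CALL
 [-4.0, -11.0, 0.0] -0.01
 [-8.0, -21.5, 0.0] -0.02
 [-12.5, -32.5, 0.0] -0.03
 [-16.5, -43.5, 0.0] -0.03
 [-20.5, -54.5, 0.0] -0.04
 [-24.5, -65.5, 0.0] -0.05
 [-28.5, -76.5, 0.0] -0.05
 [-32.5, -87.5, 0.0] -0.06
 [-36.5, -98.5, 0.0] -0.07
 [-40.5, -109.5, 0.0] -0.08
CALL
 [0.0, -13.0, 0.0] 0.0
 [0.0, -26.0, 0.0] 0.0
 [0.0, -39.0, 0.0] 0.0
 [0.0, -52.0, 0.0] 0.0
 [0.0, -65.0, 0.0] 0.0
 [0.0, -78.0, 0.0] 0.0
 [0.0, -91.0, 0.0] 0.0
 [0.0, -104.0, 0.0] 0.0
 [0.0, -117.0, 0.0] 0.0
 [0.0, -130.0, 0.0] 0.0
CALL
 [0.0, -5.0, 0.0] 0.0
 [0.5, -10.0, 0.0] 0.0
 [0.5, -15.0, 0.0] 0.0
 [0.5, -20.0, 0.0] 0.0
 [0.5, -25.0, 0.0] 0.0
 [0.5, -30.0, 0.0] 0.0
 [0.5, -35.0, 0.0] 0.0
 [0.5, -40.0, 0.0] 0.0
 [0.5, -45.0, 0.0] 0.0
 [0.5, -50.0, 0.0] 0.0
```

drive_tool([
  {"translation":[-5,-10.5,0],"delta_rot":[0,0,-0.01]},
  {"translation":[-9.5,-21.5,0],"delta_rot":[0,0,-0.01]},
  {"translation":[-14.5,-32,0],"delta_rot":[0,0,-0.02]},
  {"translation":[-19,-42.5,0],"delta_rot":[0,0,-0.03]},
  {"translation":[-24,-53,0],"delta_rot":[0,0,-0.04]},
  {"translation":[-29,-64,0],"delta_rot":[0,0,-0.04]},
  {"translation":[-33.5,-74.5,0],"delta_rot":[0,0,-0.05]},
  {"translation":[-38.5,-85,0],"delta_rot":[0,0,-0.06]},
  {"translation":[-43.5,-95.5,0],"delta_rot":[0,0,-0.07]},
  {"translation":[-48,-106.5,0],"delta_rot":[0,0,-0.07]},
])

```text
t: 37.85
position: [486.6, -81.7, 26.0]
tcp_rot: [3.12, -0.266, -0.02]
wrist_force: [-22.7, -37.6, 22.8]
opening: 22.9
finger_force: 21.6
```

drive_tool([
  {"translation":[-4,-11,0],"delta_rot":[0,0,-0.01]},
  {"translation":[-8,-21.5,0],"delta_rot":[0,0,-0.02]},
  {"translation":[-12.5,-32.5,0],"delta_rot":[0,0,-0.03]},
  {"translation":[-16.5,-43.5,0],"delta_rot":[0,0,-0.03]},
  {"translation":[-20.5,-54.5,0],"delta_rot":[0,0,-0.04]},
  {"translation":[-24.5,-65.5,0],"delta_rot":[0,0,-0.05]},
  {"translation":[-28.5,-76.5,0],"delta_rot":[0,0,-0.05]},
  {"translation":[-32.5,-87.5,0],"delta_rot":[0,0,-0.06]},
  {"translation":[-36.5,-98.5,0],"delta_rot":[0,0,-0.07]},
  {"translation":[-40.5,-109.5,0],"delta_rot":[0,0,-0.08]},
])

```text
t: 38.85
position: [438.2, 26.9, 25.2]
tcp_rot: [3.114, -0.147, -0.108]
wrist_force: [-61.6, -45.8, 72.7]
opening: 66.1
finger_force: 41.5
```

```bash
python3 - <<'E'
from h import *
import m
q=m.pose();print(q,m.inbay(q),env.sense()["wrist_force"],env.sense()["opening"])
d=snap("8")
# tray outline check in scene: overlay; bay funnel too
p=(*m.bay(-100,0),m.PSI)
o=(300,190);k=4
c=cv2.convertScaleAbs(cv2.resize(d["scene"][o[1]:o[1]+95,o[0]:o[0]+200],None,fx=k,fy=k,interpolation=cv2.INTER_CUBIC),alpha=1.4)
for pp,L in((p,[(74,69,14),(74,-69,14),(-74,-69,14),(-74,69,14),(74,69,14)]),((*m.MOUTH,m.PSI),[(0,83,0),(28,71,0),(190,71,0)]),((*m.MOUTH,m.PSI),[(0,-83,0),(28,-71,0),(190,-71,0)])):
    cv2.polylines(c,[np.round((proj("scene",place(pp,L))-o+.5)*k-.5).astype(np.int32)],False,(0,0,255),1)
c2=np.zeros((200,800,3),np.uint8); t=d["top"][170:300,150:400]
cv2.imwrite("pics/chk8.png",c)
E
```

```text
[438.16144329  26.85951047  25.18123045  -1.66409265] (np.float64(-205.61976009462649), np.float64(33.2191001134569)) [-61.56785675 -45.7879715   72.70293799] 66.07636033075214
```

View pics/chk8.png

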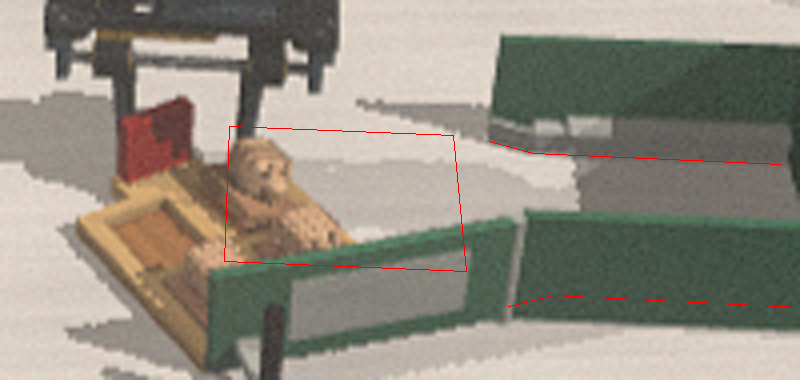

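The tray corner ran into the open door's tip and the tray turned in the grip, so forces are high. I'll relieve the load first by moving the command back towards where the arm actually is.

drive_tool([
  {"translation":[-8,4,0],"delta_rot":[0,0,0]},
  {"translation":[-16,8,0],"delta_rot":[0,0,0]},
  {"translation":[-24,12,0],"delta_rot":[0,0,0]},
  {"translation":[-30,15,0],"delta_rot":[0,0,0]},
  {"translation":[-33,18,0],"delta_rot":[0,0,0]},
  {"translation":[-33,18,0],"delta_rot":[0,0,0]},
  {"translation":[-33,18,0],"delta_rot":[0,0,0]},
  {"translation":[-33,18,0],"delta_rot":[0,0,0]},
  {"translation":[-33,18,0],"delta_rot":[0,0,0]},
  {"translation":[-33,18,0],"delta_rot":[0,0,0]},
])

```text
t: 39.95
position: [433.4, 22.6, 24.5]
tcp_rot: [3.137, -0.152, -0.016]
wrist_force: [-8.1, -4.3, -1.0]
opening: 36.6
finger_force: 19.6
```

```bash
python3 - <<'E'
from h import *
import m
print(m.get())
h=-1.6666
# undo bookkeeping: planned to bay(-12,0); actual commanded end = bay(-192,0)+(-33,18)
p=np.array(m.bay(-192,0))+(-33)*np.array([-np.sin(h),np.cos(h)])+18*np.array([np.cos(h),np.sin(h)])
m.json.dump([*p,25.976,h],open("cmd.json","w"))
print(m.get(),m.pose(),env.sense()["wrist_force"],env.sense()["wrist_torque"],env.sense()["opening"])
d=snap("9")
# red plate pixels in both cams
for n in d:
    hh=cv2.cvtColor(d[n],cv2.COLOR_BGR2HSV); mk=(((hh[...,0]<5)|(hh[...,0]>174))&(hh[...,1]>150)&(hh[...,2]>60)).astype(np.uint8)
    k,lab,st,ce=cv2.connectedComponentsWithStats(mk)
    print(n,[(s[:5].tolist(),c.round(1).tolist()) for s,c in zip(st[1:],ce[1:]) if s[4]>15])
E
```

```text
[490.45862159 216.43495636  25.976       -1.6666    ]
[437.99144603  22.37549575  25.976       -1.6666    ] [433.44709261  22.61170754  24.49163836  -1.66732479] [-8.08446557 -4.29285443 -0.99330117] [-0.80026229  1.46595256 -0.55642465] 36.56923527245399
top [([256, 116, 17, 16, 87], [264.0, 123.3]), ([209, 221, 5, 4, 16], [210.8, 222.6]), ([100, 233, 5, 5, 20], [101.8, 234.8]), ([413, 337, 17, 7, 62], [421.2, 340.5]), ([617, 448, 23, 29, 523], [629.6, 461.3])]
scene [([82, 155, 19, 12, 168], [91.8, 159.9]), ([413, 322, 16, 16, 94], [420.7, 329.9])]
```

drive_tool([
  {"translation":[0,0,0],"delta_rot":[0,0,0]},
  {"translation":[0,0,0],"delta_rot":[0,0,0]},
  {"translation":[0,0,0],"delta_rot":[0,0,0]},
  {"translation":[0,0,-2],"delta_rot":[0,0,0]},
  {"translation":[0,0,-6],"delta_rot":[0,0,0]},
  {"translation":[0,0,-12],"delta_rot":[0,0,0]},
  {"translation":[0,0,-24],"delta_rot":[0,0,0]},
  {"translation":[0,0,-40],"delta_rot":[0,0,0]},
  {"translation":[0,0,-60],"delta_rot":[0,0,0]},
  {"translation":[0,0,-80],"delta_rot":[0,0,0]},
], hand=0.55)

```text
t: 41.05
position: [440.4, 23.0, 107.8]
tcp_rot: [-3.137, 0.15, -0.008]
wrist_force: [-0.2, -0.3, 0.9]
opening: 41.2
finger_force: 0.0
```

```bash
python3 - <<'E'
import m
c=m.get(); c[2]+=80; m.json.dump(list(c),open("cmd.json","w"))
print(m.pose(),m.env.sense()["wrist_force"],m.env.sense()["opening"])
m.plan([(420,300,230,-1.67,20)])
E
```

```text
[440.37882664  22.96805211 107.79851495  -1.66617658] [-0.21022993 -0.30058324  0.9123393 ] 41.22271702370663
CALL
 [-2.0, -13.5, -6.0] 0.0
 [-4.5, -27.5, -12.5] 0.0
 [-6.5, -41.0, -18.5] 0.0
 [-9.0, -55.0, -25.0] 0.0
 [-11.0, -68.5, -31.0] 0.0
 [-13.5, -82.5, -37.0] 0.0
 [-15.5, -96.0, -43.5] 0.0
 [-18.0, -110.0, -49.5] 0.0
 [-20.0, -123.5, -56.0] 0.0
 [-22.0, -137.5, -62.0] 0.0
CALL
 [-2.5, -13.5, -6.0] 0.0
 [-4.5, -27.5, -12.5] 0.0
 [-7.0, -41.0, -18.5] 0.0
 [-9.0, -54.5, -25.0] 0.0
 [-11.5, -68.5, -31.0] 0.0
 [-13.5, -82.0, -37.0] 0.0
 [-16.0, -96.0, -43.5] 0.0
 [-18.0, -109.5, -49.5] 0.0
 [-20.0, -123.5, -56.0] 0.0
 [-22.5, -137.0, -62.0] 0.0
```

drive_tool([
  {"translation":[-2,-13.5,-6],"delta_rot":[0,0,0]},
  {"translation":[-4.5,-27.5,-12.5],"delta_rot":[0,0,0]},
  {"translation":[-6.5,-41,-18.5],"delta_rot":[0,0,0]},
  {"translation":[-9,-55,-25],"delta_rot":[0,0,0]},
  {"translation":[-11,-68.5,-31],"delta_rot":[0,0,0]},
  {"translation":[-13.5,-82.5,-37],"delta_rot":[0,0,0]},
  {"translation":[-15.5,-96,-43.5],"delta_rot":[0,0,0]},
  {"translation":[-18,-110,-49.5],"delta_rot":[0,0,0]},
  {"translation":[-20,-123.5,-56],"delta_rot":[0,0,0]},
  {"translation":[-22,-137.5,-62],"delta_rot":[0,0,0]},
])

```text
t: 42.05
position: [430.4, 162.9, 169.2]
tcp_rot: [-3.136, 0.15, -0.005]
wrist_force: [0.4, -0.0, 1.1]
opening: 41.3
finger_force: 0.0
```

drive_tool([
  {"translation":[-2.5,-13.5,-6],"delta_rot":[0,0,0]},
  {"translation":[-4.5,-27.5,-12.5],"delta_rot":[0,0,0]},
  {"translation":[-7,-41,-18.5],"delta_rot":[0,0,0]},
  {"translation":[-9,-54.5,-25],"delta_rot":[0,0,0]},
  {"translation":[-11.5,-68.5,-31],"delta_rot":[0,0,0]},
  {"translation":[-13.5,-82,-37],"delta_rot":[0,0,0]},
  {"translation":[-16,-96,-43.5],"delta_rot":[0,0,0]},
  {"translation":[-18,-109.5,-49.5],"delta_rot":[0,0,0]},
  {"translation":[-20,-123.5,-56],"delta_rot":[0,0,0]},
  {"translation":[-22.5,-137,-62],"delta_rot":[0,0,0]},
])

```text
t: 43.05
position: [420.0, 301.2, 230.5]
tcp_rot: [-3.138, 0.151, -0.0]
wrist_force: [-0.0, 0.4, -0.7]
opening: 41.2
finger_force: 0.0
```

```bash
python3 - <<'E'
from h import *
d=snap("10")
t=d["top"]; h=cv2.cvtColor(t,cv2.COLOR_BGR2HSV)
bg=cv2.cvtColor(cv2.imread("pics/top0.png"),cv2.COLOR_BGR2HSV)
# class map around tray: tan rim=#, pocket/brown=o, fig=f, red=R, green=G, black=B
for y in range(190,310,2):
    s=""
    for x in range(210,370,2):
        H,S,V=h[y,x].astype(int)
        if S<45: c="." if V>120 else (":" if V>50 else "B")
        elif H<6 or H>172: c="R" if S>150 else "r"
        elif 45<H<95: c="G"
        elif 17<=H<35: c="#" 
        elif H<17: c="f" if V>140 else "o"
        else: c="?"
        s+=c
    print(y,s)
E
```

```text
190 ......................................????#B:::::...............................
192 .......................................????B:::.................................
194 ........................................?:BB:::.................................
196 ..........................................:::...................................
198 ............................................:...................................
200 ............................................:...................................
202 ............................................:::G::..............................
204 ......................................::GGGGGGGG:::.............................
206 ...............................:GGGGGGGGGGGGGGGG::::............................
208 .......................GGGGGGGGGGGGGGGGGGGGGGGGG::::::..........................
210 ..............:GGGGGGGGGGGGGGGGGGGGGGGGGGGGGGGGG::..::::........................
212 GGGG:...GGGGGGGGGGGGGGGGGGGGGGGGGGGGGGGGGGGGGGGG::....:::.......................
214 GGGGGGG.GGGGGGGGGGGGGGGGGGGGGGGGGGGGGGGGGGGGGG###::....::::.................
[... 3299 characters left out ...]
....................
294 ::........................................:::::::::::::::::::...................
296 .::.........................................:::::::::::::::::::.................
298 ::::...........................................:::::::::::::::::................
300 :::::............................................::::::::::::::::...............
302 ::::::............................................:::::::::::::.................
304 ::::::::............................................:::::::::...................
306 ::::::::::...........................................:::::......................
308 :::::::::::.....................................................................
```

```bash
python3 - <<'E'
from h import *
import m
d={n:cv2.imread(f"pics/{n}_10.png") for n in("top","scene")}
loc=[(74,69),(74,-69),(-74,69),(-74,-69)]; pt=np.array([(254,235),(304,214.5),(274,289),(326,271)])
L=[(a,b,14) for a,b in loc]
r=least_squares(lambda p:(proj("top",place(p,L))-pt).ravel(),[500,50,.5]); print(r.x,r.fun.round(1))
p,i=trayfit(r.x,{"top":d["top"]}); print("trayfit",p,i)
F=FIG[:]
# figs in pockets: shift model up 6
import h as hm
hm.FIG=[np.array(B,float)+[0,0,6] for B in FIG]
def refine(p0):
    # local gradient-free fit of body/plinth against brown vs rim is weak; use body colour only
    im=d["top"]; c=proj("top",[[*p0[:2],40]])[0]
    return c
print("pockets px",[proj("top",place(p,[(a,b,25)]))[0].round(1) for a,b in((34,33),(34,-33),(-34,33),(-34,-33))])
tip=at_z("top",(305,205),80); hi=at_z("top",(222,213),80); v=tip-hi
print("door",tip,hi,np.hypot(*v),"theta",np.arctan2(v[1],v[0])-(m.PSI+np.pi/2)+2*np.pi)
g=place(p,[(-92,0,40)])[0]; print("grip",g, proj("top",place(p,[(-92,25,60),(-92,-25,60)])))
print([m.inbay(place(p,[(a,b,0)])[0]) for a,b in loc])
E
```

```text
[5.25108731e+02 6.06836917e+01 4.73338179e-01] [-2.2 -1.2  1.5 -0.5 -1.2  2.2  1.8 -0.7]
trayfit [5.29027420e+02 5.91068874e+01 4.76102051e-01] 0.4862688786891971
pockets px [array([272. , 241.2]), array([298.1, 231.5]), array([282. , 267.6]), array([308.4, 257.6])]
door [624.15496597  33.46906423] [585.09849839 219.78544615] 190.3659681571396 theta 1.8762251251571573
grip [447.25890833  16.94161159  40.        ] [[293.41240592 287.24759016]
 [314.1863017  279.27624067]]
[(np.float64(-66.4214606011249), np.float64(-78.60864042138826)), (np.float64(-182.23762437510882), np.float64(-153.64607247151727)), (np.float64(-146.89638772735023), np.float64(45.59999898839158)), (np.float64(-262.7125515013342), np.float64(-29.437433061737448))]
```

```bash
python3 - <<'E'
from m import *
plan([(447,17,120,.475,18),(447,17,90,.475,2),(447,17,26,.475,10)])
E
```

```text
CALL
 [3.0, 15.5, 6.0] -0.12
 [6.0, 31.0, 12.0] -0.24
 [9.0, 46.5, 18.5] -0.36
 [12.0, 62.0, 24.5] -0.48
 [15.0, 77.5, 30.5] -0.59
 [18.0, 93.0, 36.5] -0.71
 [21.0, 108.5, 43.0] -0.83
 [24.0, 124.0, 49.0] -0.95
 [27.0, 139.5, 55.0] -1.07
 [30.0, 155.0, 61.0] -1.19
CALL
 [-13.5, 8.5, 6.0] -0.12
 [-26.5, 17.0, 12.5] -0.24
 [-40.0, 25.5, 18.5] -0.36
 [-53.0, 34.0, 24.5] -0.48
 [-66.5, 42.5, 30.5] -0.59
 [-79.5, 51.5, 37.0] -0.71
 [-93.0, 60.0, 43.0] -0.83
 [-106.0, 68.5, 49.0] -0.95
 [-106.0, 68.5, 64.0] -0.95
 [-106.0, 68.5, 79.0] -0.95
CALL
 [0.0, 0.0, 6.5] -0.0
 [0.0, 0.0, 13.0] -0.0
 [0.0, 0.0, 19.0] -0.0
 [0.0, 0.0, 25.5] -0.0
 [0.0, 0.0, 32.0] -0.0
 [0.0, 0.0, 38.5] -0.0
 [0.0, 0.0, 45.0] -0.0
 [0.0, 0.0, 51.0] -0.0
 [0.0, 0.0, 57.5] -0.0
 [0.0, 0.0, 64.0] -0.0
```

drive_tool([
  {"translation":[3,15.5,6],"delta_rot":[0,0,-0.12]},
  {"translation":[6,31,12],"delta_rot":[0,0,-0.24]},
  {"translation":[9,46.5,18.5],"delta_rot":[0,0,-0.36]},
  {"translation":[12,62,24.5],"delta_rot":[0,0,-0.48]},
  {"translation":[15,77.5,30.5],"delta_rot":[0,0,-0.59]},
  {"translation":[18,93,36.5],"delta_rot":[0,0,-0.71]},
  {"translation":[21,108.5,43],"delta_rot":[0,0,-0.83]},
  {"translation":[24,124,49],"delta_rot":[0,0,-0.95]},
  {"translation":[27,139.5,55],"delta_rot":[0,0,-1.07]},
  {"translation":[30,155,61],"delta_rot":[0,0,-1.19]},
], hand=0.62)

```text
t: 44.15
position: [434.7, 141.7, 168.5]
tcp_rot: [2.679, 1.64, -0.001]
wrist_force: [-0.1, 0.3, -0.5]
opening: 34.5
finger_force: 0.0
```

drive_tool([
  {"translation":[-13.5,8.5,6],"delta_rot":[0,0,-0.12]},
  {"translation":[-26.5,17,12.5],"delta_rot":[0,0,-0.24]},
  {"translation":[-40,25.5,18.5],"delta_rot":[0,0,-0.36]},
  {"translation":[-53,34,24.5],"delta_rot":[0,0,-0.48]},
  {"translation":[-66.5,42.5,30.5],"delta_rot":[0,0,-0.59]},
  {"translation":[-79.5,51.5,37],"delta_rot":[0,0,-0.71]},
  {"translation":[-93,60,43],"delta_rot":[0,0,-0.83]},
  {"translation":[-106,68.5,49],"delta_rot":[0,0,-0.95]},
  {"translation":[-106,68.5,64],"delta_rot":[0,0,-0.95]},
  {"translation":[-106,68.5,79],"delta_rot":[0,0,-0.95]},
])

```text
t: 45.15
position: [447.2, 16.3, 89.6]
tcp_rot: [1.641, 2.679, -0.0]
wrist_force: [-0.4, -0.1, -0.9]
opening: 34.5
finger_force: 0.0
```

```bash
python3 - <<'E'
from h import *
import m
q=m.pose(); print(q,env.sense()["opening"])
d=snap("11"); h=cv2.cvtColor(d["scene"],cv2.COLOR_BGR2HSV)
print(proj("scene",[[q[0],q[1],q[2]],[447,17,60]]).round(0))
for y in range(190,262,2):
    s=""
    for x in range(285,400):
        H,S,V=h[y,x].astype(int)
        if S<50: c="." if V>90 else (":" if V>55 else "B")
        elif H<6 or H>172: c="R" if S>120 else "r"
        elif 45<H<95: c="G"
        elif 17<=H<35: c="#" 
        elif H<17: c="f" if V>120 else "o"
        else: c="?"
        s+=c
    print(y,s)
E
```

```text
[447.17164189  16.31104734  89.61372445   0.47168097] 34.45835594252177
[[341. 207.]
 [341. 217.]]
190 ..............................................BBBBBBB##::::B:BBB:::B:BBB:::::::::::::::::..........................
192 ..............................................:BBBBBB:BB::::::::B:::::::::::::::::::::::...........................
194 ..............................................BBBBBBBB::::B:::::::::::::::::::::::::::.............................
196 ..............................................BBBBBB::B::BBB::::::::::::::::::::...................................
198 ..............................................BBBB:BBBBB:BB:::::::::::::::.........................................
200 ..............................................BBB:B::::::B:B:::::::::..............................................
202 ..............................................BBBBBBBBB::::B:::::::::..............................................
204 ..............................................:BBBB::..::BB:BB::::::...............................................
206 .....................................
[... 2618 characters left out ...]
........................ooof####foofffffoofoffffooooofffffo#oo###oooooooooooofoooffooff###.:..GGGGGG
252 ........................................:oo##f#fffooofffooooofofffffffffffff##ooooooooooooo###::..GGGGGGGGG:GG:::G:
254 ..........................................ooo##f###oooffffooooooofffffffffffffo###:?:::GGGGGGGGGGGGG::G:G:G::GG::G:
256 ............................................o###f##fooooooooo#oooofffo#f#?..GGGGGGGGGGG:::::G::::GG:::GG::::::.:...
258 .............................................oooo#ooo##oooooooooooo:GGGGGGG:::::G::G::::G::::::::::.:..............
260 ...............................................oooo##o#ooooooooooo#:::GG::::::G:::::::::::.........................
```

drive_tool([
  {"translation":[0,0,6.5],"delta_rot":[0,0,0]},
  {"translation":[0,0,13],"delta_rot":[0,0,0]},
  {"translation":[0,0,19],"delta_rot":[0,0,0]},
  {"translation":[0,0,25.5],"delta_rot":[0,0,0]},
  {"translation":[0,0,32],"delta_rot":[0,0,0]},
  {"translation":[0,0,38.5],"delta_rot":[0,0,0]},
  {"translation":[0,0,45],"delta_rot":[0,0,0]},
  {"translation":[0,0,51],"delta_rot":[0,0,0]},
  {"translation":[0,0,57.5],"delta_rot":[0,0,0]},
  {"translation":[0,0,64],"delta_rot":[0,0,0]},
])

```text
t: 46.25
position: [447.2, 17.2, 25.4]
tcp_rot: [1.639, 2.68, 0.0]
wrist_force: [0.7, -0.1, 0.4]
opening: 35.0
finger_force: 0.0
```

drive_tool([
  {"translation":[0,0,0],"delta_rot":[0,0,0]},
  {"translation":[0,0,0],"delta_rot":[0,0,0]},
  {"translation":[0,0,0],"delta_rot":[0,0,0]},
  {"translation":[0,0,0],"delta_rot":[0,0,0]},
  {"translation":[0,0,0],"delta_rot":[0,0,0]},
  {"translation":[0,0,0],"delta_rot":[0,0,0]},
  {"translation":[0,0,0],"delta_rot":[0,0,0]},
  {"translation":[0,0,0],"delta_rot":[0,0,0]},
  {"translation":[0,0,0],"delta_rot":[0,0,0]},
  {"translation":[0,0,0],"delta_rot":[0,0,0]},
], hand=1, newtons=40)

```text
t: 47.25
position: [446.7, 16.9, 26.1]
tcp_rot: [-1.64, -2.679, 0.001]
wrist_force: [-3.2, -4.3, 3.8]
opening: 11.7
finger_force: 40.0
```

```bash
python3 - <<'E'
from m import *
print(get(),pose(),env.sense()["wrist_force"],env.sense()["opening"])
plan([(391,-9,26,.475,10),(420,-17,26,1.0,10),(*bay(-222,0),26,1.472,10)])
print(get())
E
```

```text
[447.22668388  17.10208501  25.976        0.4734    ] [446.68427953  16.89150378  26.05732207   0.47240949] [-3.20376859 -4.25179545  3.77581462] 11.676941747949751
CALL
 [0.0, -6.0, 0.0] -0.0
 [0.5, -12.5, 0.0] -0.0
 [0.5, -18.5, 0.0] -0.0
 [1.0, -25.0, 0.0] -0.0
 [1.0, -31.0, 0.0] -0.0
 [1.5, -37.0, 0.0] -0.0
 [1.5, -43.5, 0.0] -0.0
 [2.0, -49.5, 0.0] -0.0
 [2.0, -55.5, 0.0] -0.0
 [2.5, -62.0, 0.0] -0.0
CALL
 [-2.0, 2.5, 0.0] -0.05
 [-4.0, 4.5, 0.0] -0.11
 [-6.0, 6.5, 0.0] -0.16
 [-8.0, 9.0, 0.0] -0.21
 [-10.5, 11.0, 0.0] -0.26
 [-12.5, 13.5, 0.0] -0.32
 [-14.5, 15.5, 0.0] -0.37
 [-16.5, 18.0, 0.0] -0.42
 [-18.5, 20.0, 0.0] -0.47
 [-20.5, 22.0, 0.0] -0.53
CALL
 [-3.0, 5.0, 0.0] -0.04
 [-6.0, 9.5, 0.0] -0.09
 [-8.5, 14.5, 0.0] -0.14
 [-11.5, 19.0, 0.0] -0.19
 [-14.5, 24.0, 0.0] -0.23
 [-17.5, 28.5, 0.0] -0.28
 [-20.0, 33.0, 0.0] -0.33
 [-23.0, 38.0, 0.0] -0.37
 [-26.0, 42.5, 0.0] -0.42
 [-29.0, 47.5, 0.0] -0.47
[469.81632589   7.31625739  25.976        1.4734    ]
```

drive_tool([
  {"translation":[0,-6,0],"delta_rot":[0,0,0]},
  {"translation":[0.5,-12.5,0],"delta_rot":[0,0,0]},
  {"translation":[0.5,-18.5,0],"delta_rot":[0,0,0]},
  {"translation":[1,-25,0],"delta_rot":[0,0,0]},
  {"translation":[1,-31,0],"delta_rot":[0,0,0]},
  {"translation":[1.5,-37,0],"delta_rot":[0,0,0]},
  {"translation":[1.5,-43.5,0],"delta_rot":[0,0,0]},
  {"translation":[2,-49.5,0],"delta_rot":[0,0,0]},
  {"translation":[2,-55.5,0],"delta_rot":[0,0,0]},
  {"translation":[2.5,-62,0],"delta_rot":[0,0,0]},
])

```text
t: 48.25
position: [390.8, -9.1, 26.0]
tcp_rot: [1.639, 2.679, 0.001]
wrist_force: [3.2, 0.4, 1.4]
opening: 12.0
finger_force: 40.0
```

drive_tool([
  {"translation":[-2,2.5,0],"delta_rot":[0,0,-0.05]},
  {"translation":[-4,4.5,0],"delta_rot":[0,0,-0.11]},
  {"translation":[-6,6.5,0],"delta_rot":[0,0,-0.16]},
  {"translation":[-8,9,0],"delta_rot":[0,0,-0.21]},
  {"translation":[-10.5,11,0],"delta_rot":[0,0,-0.26]},
  {"translation":[-12.5,13.5,0],"delta_rot":[0,0,-0.32]},
  {"translation":[-14.5,15.5,0],"delta_rot":[0,0,-0.37]},
  {"translation":[-16.5,18,0],"delta_rot":[0,0,-0.42]},
  {"translation":[-18.5,20,0],"delta_rot":[0,0,-0.47]},
  {"translation":[-20.5,22,0],"delta_rot":[0,0,-0.53]},
])

```text
t: 49.25
position: [419.3, -17.6, 26.0]
tcp_rot: [-0.878, -3.016, 0.001]
wrist_force: [0.7, -1.5, 2.8]
opening: 12.0
finger_force: 40.0
```

drive_tool([
  {"translation":[-3,5,0],"delta_rot":[0,0,-0.04]},
  {"translation":[-6,9.5,0],"delta_rot":[0,0,-0.09]},
  {"translation":[-8.5,14.5,0],"delta_rot":[0,0,-0.14]},
  {"translation":[-11.5,19,0],"delta_rot":[0,0,-0.19]},
  {"translation":[-14.5,24,0],"delta_rot":[0,0,-0.23]},
  {"translation":[-17.5,28.5,0],"delta_rot":[0,0,-0.28]},
  {"translation":[-20,33,0],"delta_rot":[0,0,-0.33]},
  {"translation":[-23,38,0],"delta_rot":[0,0,-0.37]},
  {"translation":[-26,42.5,0],"delta_rot":[0,0,-0.42]},
  {"translation":[-29,47.5,0],"delta_rot":[0,0,-0.47]},
])

```text
t: 50.25
position: [468.6, 6.3, 26.1]
tcp_rot: [-0.15, -3.136, 0.002]
wrist_force: [-1.1, -5.0, 3.6]
opening: 11.7
finger_force: 40.0
```

```bash
cat >> h.py <<'E'
def amap(n,im,x0,x1,y0,y1,sx=2,sy=2):
    h=cv2.cvtColor(im,cv2.COLOR_BGR2HSV)
    for y in range(y0,y1,sy):
        s=""
        for x in range(x0,x1,sx):
            H,S,V=h[y,x].astype(int)
            if S<50: c="." if V>100 else (":" if V>55 else "B")
            elif H<6 or H>172: c="R" if S>120 else "r"
            elif 45<H<95: c="G"
            elif 17<=H<35: c="#"
            elif H<17: c="f" if V>125 else "o"
            else: c="?"
            s+=c
        print(y,s)
E
python3 - <<'E'
from h import *
import m
q=m.pose(); print(q,m.inbay(q),env.sense()["wrist_force"],env.sense()["opening"])
d=snap("12")
p=(*m.bay(-130,0),m.PSI)
print("exp corners",proj("scene",place(p,[(74,69,14),(74,-69,14),(-74,-69,14),(-74,69,14)])).round(0).tolist())
amap("scene",d["scene"],300,440,200,275,1,2)
E
```

```text
[468.62418846   6.29668228  26.06423573   1.47526578] (np.float64(-223.0776022168428), np.float64(0.8766744936010559)) [-1.14637903 -4.99199644  3.58115816] 11.675676346350102
exp corners [[402.0, 223.0], [404.0, 257.0], [343.0, 254.0], [346.0, 221.0]]
200 .B::::::::::BBBBBBBBBBBBBBBBBBBBBBBBBBBBB:BB:BB:BBB:BB:BB:BBBBBBBBB::::B::::.................................................:GG:::G::GGGG:G
202 .BBBB:B:BBBBB:...:......::o#oooB:#::#:BBBBBBBBBBBBBBBBBBBBBBBBBBB:B:B:::BBB:.................................................::::::::::G::::
204 .:B::::BB:::..............######o########o#############o#......:BBB:BB:BBBB:................................................::::::::::::::::
206 ..B::::::................:BBBBBB:B:.......:B:BBBBB:..............:BB:B:BBBB:................................................::::::::::::::::
208 ....:::::::.:.:::........oB:B:B:::#.......BBBBBBBB:#................:::::::.................................................B::::::::::::::G
210 ....:::::::::::::::::::::oBBBBBBBo#:::::::BBBBBBBBo#:::::::::::::::::::::.............................................
[... 3962 characters left out ...]
...............................:B:::::G::::::::BB::::::::::::::::::::::::::::::::::::::::::::::::G:::::G:::::::::G::::::
268 ....................................................B:::::::G::::GBBBBB::.::::.:::::::::::::::::::::::::::::::::GGGG:::GGG:GG:::G:::::::::::
270 ............................:....:..................:::::::::::::BBBBBB:::::::::::::::::.::::::::::::GG:::GGGGG:GGG:G:::.:.:::..........::::
272 .................:.................................:::::::::::::GBBBBBB::::::::::::::::::::G:G:G::::G:G:::::::::............................
274 ...................................................:B:::::::::::::BBBBB::::::::::GG:G::GG:::GG::::::::......................................
```

```bash
python3 - <<'E'
from m import *
plan([(*bay(-92,0),26,PSI,10),(*bay(-32,0),26,PSI,10),(*bay(14,0),26,PSI,10)])
E
```

```text
CALL
 [0.0, 13.0, 0.0] 0.0
 [0.0, 26.0, 0.0] 0.0
 [0.0, 39.0, 0.0] 0.0
 [0.0, 52.0, 0.0] 0.0
 [0.0, 65.0, 0.0] 0.0
 [0.0, 78.0, 0.0] 0.0
 [0.0, 91.0, 0.0] 0.0
 [0.0, 104.0, 0.0] 0.0
 [0.0, 117.0, 0.0] 0.0
 [0.0, 130.0, 0.0] 0.0
CALL
 [0.0, 6.0, 0.0] 0.0
 [0.0, 12.0, 0.0] 0.0
 [0.0, 18.0, 0.0] 0.0
 [0.0, 24.0, 0.0] 0.0
 [0.0, 30.0, 0.0] 0.0
 [0.0, 36.0, 0.0] 0.0
 [0.0, 42.0, 0.0] 0.0
 [0.0, 48.0, 0.0] 0.0
 [0.0, 54.0, 0.0] 0.0
 [0.0, 60.0, 0.0] 0.0
CALL
 [0.0, 4.5, 0.0] 0.0
 [0.0, 9.0, 0.0] 0.0
 [0.0, 13.5, 0.0] 0.0
 [0.0, 18.5, 0.0] 0.0
 [0.0, 23.0, 0.0] 0.0
 [0.0, 27.5, 0.0] 0.0
 [0.0, 32.0, 0.0] 0.0
 [0.0, 36.5, 0.0] 0.0
 [0.0, 41.5, 0.0] 0.0
 [0.0, 46.0, 0.0] 0.0
```

drive_tool([
  {"translation":[0,8,0],"delta_rot":[0,0,0]},
  {"translation":[0,16,0],"delta_rot":[0,0,0]},
  {"translation":[0,24,0],"delta_rot":[0,0,0]},
  {"translation":[0,32,0],"delta_rot":[0,0,0]},
  {"translation":[0,40,0],"delta_rot":[0,0,0]},
  {"translation":[0,48,0],"delta_rot":[0,0,0]},
  {"translation":[0,56,0],"delta_rot":[0,0,0]},
  {"translation":[0,64,0],"delta_rot":[0,0,0]},
  {"translation":[0,72,0],"delta_rot":[0,0,0]},
  {"translation":[0,80,0],"delta_rot":[0,0,0]},
])

```text
t: 51.35
position: [476.6, 86.1, 26.1]
tcp_rot: [-0.154, -3.137, 0.003]
wrist_force: [-1.0, -6.3, 4.8]
opening: 11.7
finger_force: 40.0
```

drive_tool([
  {"translation":[0,2,0],"delta_rot":[0,0,0]},
  {"translation":[0,4,0],"delta_rot":[0,0,0]},
  {"translation":[0,6,0],"delta_rot":[0,0,0]},
  {"translation":[0,8,0],"delta_rot":[0,0,0]},
  {"translation":[0,10,0],"delta_rot":[0,0,0]},
  {"translation":[0,12,0],"delta_rot":[0,0,0]},
  {"translation":[0,14,0],"delta_rot":[0,0,0]},
  {"translation":[0,16,0],"delta_rot":[0,0,0]},
  {"translation":[0,18,0],"delta_rot":[0,0,0]},
  {"translation":[0,20,0],"delta_rot":[0,0,0]},
])

```text
t: 52.35
position: [476.5, 101.7, 26.1]
tcp_rot: [-0.152, -3.132, 0.014]
wrist_force: [-4.1, -26.8, 13.3]
opening: 12.0
finger_force: 40.1
```

drive_tool([
  {"translation":[0,-4,0],"delta_rot":[0,0,0]},
  {"translation":[0,-8,0],"delta_rot":[0,0,0]},
  {"translation":[0,-10,0],"delta_rot":[0,0,0]},
  {"translation":[1.5,-10,0],"delta_rot":[0,0,0]},
  {"translation":[3,-10,0],"delta_rot":[0,0,0]},
  {"translation":[4,-10,0],"delta_rot":[0,0,0]},
  {"translation":[4,-8,0],"delta_rot":[0,0,0]},
  {"translation":[4,-6,0],"delta_rot":[0,0,0]},
  {"translation":[4,-4,0],"delta_rot":[0,0,0]},
  {"translation":[4,-2,0],"delta_rot":[0,0,0]},
])

```text
t: 53.35
position: [475.3, 101.8, 26.1]
tcp_rot: [-0.154, -3.137, 0.009]
wrist_force: [-0.1, -21.9, 7.9]
opening: 11.9
finger_force: 40.1
```

drive_tool([
  {"translation":[0,1.5,0],"delta_rot":[0,0,0]},
  {"translation":[0,3,0],"delta_rot":[0,0,0]},
  {"translation":[0,4.5,0],"delta_rot":[0,0,0]},
  {"translation":[0,6,0],"delta_rot":[0,0,0]},
  {"translation":[0,7.5,0],"delta_rot":[0,0,0]},
  {"translation":[0,9,0],"delta_rot":[0,0,0]},
  {"translation":[0,10,0],"delta_rot":[0,0,0]},
  {"translation":[0,10,0],"delta_rot":[0,0,0]},
  {"translation":[0,10,0],"delta_rot":[0,0,0]},
  {"translation":[0,10,0],"delta_rot":[0,0,0]},
])

```text
t: 54.35
position: [478.6, 113.5, 26.4]
tcp_rot: [0.154, 3.133, -0.003]
wrist_force: [6.8, -10.3, 1.7]
opening: 11.4
finger_force: 40.0
```

```bash
python3 - <<'E'
from h import *
import m
q=m.pose(); print(q,m.inbay(q),env.sense()["wrist_force"],env.sense()["wrist_torque"])
d=snap("13")
amap("top",d["top"],180,300,190,300,1,2)
E
```

```text
[478.64533934 113.51867581  26.35148991   1.47282666] (np.float64(-115.39002172847735), np.float64(1.4803053986838526)) [  6.80996925 -10.34308634   1.69282966] [-1.4460794  -0.85077279 -0.49468869]
190 .........................................................................................................:???????BBGB?:.
192 ...........................................................................................................:?????G?BB...
194 .............................................................................................................:??:BBBB:..
196 ...............................................................................................................:..:::::.
198 ......................................................................................................................:.
200 ........................................................................................................................
202 ........................................................................................................................
204 ......................
[... 5273 characters left out ...]
???:?:?:?????::?::?::?::????::::??:::??:??????BB?:?::B??:..................
290 GGGGGGGGGGGG?:??:?::???::::?????:??::::??????????:???????:::::::::????:????:?::?:::?:?:??BBB???:?????:..................
292 ..::::BGGGGG:?::??:???:::?:??:??::???::::???????????????::???:::?:?:?::??:::?:::?::?::?BB???G??:???B?:..................
294 ..........:??:?::?:???:?::??:???::??::????????????????::::::::::::?:?::?::::::?:::?:?:??????BB???:???:..................
296 .........:?::??:?::?::?:???::??::??:?:?:?:???:?:??:?::::::::??::::??:::??:?:???:?????:::BB?BBB?::::?G:..................
298 ........:?::?::::?:::??:???????????:?:?::??:???::??????::::::?:::??::::???:?:?:?:?:?::?:B??BB??:B?:??:..................
```

drive_tool([
  {"translation":[-2,2,0],"delta_rot":[0,0,0]},
  {"translation":[-2,4,0],"delta_rot":[0,0,0]},
  {"translation":[-2,6,0],"delta_rot":[0,0,0]},
  {"translation":[-2,8,0],"delta_rot":[0,0,0]},
  {"translation":[-2,10,0],"delta_rot":[0,0,0]},
  {"translation":[-2,12,0],"delta_rot":[0,0,0]},
  {"translation":[-2,14,0],"delta_rot":[0,0,0]},
  {"translation":[-2,16,0],"delta_rot":[0,0,0]},
  {"translation":[-2,18,0],"delta_rot":[0,0,0]},
  {"translation":[-2,20,0],"delta_rot":[0,0,0]},
])

```text
t: 55.45
position: [481.0, 133.0, 26.1]
tcp_rot: [0.152, 3.136, -0.005]
wrist_force: [4.4, -10.6, 3.5]
opening: 11.6
finger_force: 40.0
```

```bash
python3 - <<'E'
import m
m.json.dump([*m.bay(-94,2),25.976,1.4734],open("cmd.json","w"))
q=m.pose(); print(q,m.inbay(q),m.env.sense()["wrist_force"],m.env.sense()["wrist_torque"])
E
```

```text
[481.04983247 133.02496767  26.12056501   1.47377143] (np.float64(-95.7416813011775), np.float64(1.011553962323512)) [  4.40444326 -10.62736229   3.47750682] [-1.26598027 -0.3838516  -0.19334509]
```

drive_tool([
  {"translation":[-0.5,5,0],"delta_rot":[0,0,0]},
  {"translation":[-1,10,0],"delta_rot":[0,0,0]},
  {"translation":[-1,15,0],"delta_rot":[0,0,0]},
  {"translation":[-1,20,0],"delta_rot":[0,0,0]},
  {"translation":[-1,25,0],"delta_rot":[0,0,0]},
  {"translation":[-1,30,0],"delta_rot":[0,0,0]},
  {"translation":[-1,35,0],"delta_rot":[0,0,0]},
  {"translation":[-1,40,0],"delta_rot":[0,0,0]},
  {"translation":[-1,45,0],"delta_rot":[0,0,0]},
  {"translation":[-1,50,0],"delta_rot":[0,0,0]},
])

```text
t: 56.45
position: [486.1, 182.6, 26.1]
tcp_rot: [-0.152, -3.138, 0.006]
wrist_force: [2.1, -10.0, 6.0]
opening: 11.9
finger_force: 40.0
```

drive_tool([
  {"translation":[0,4.5,0],"delta_rot":[0,0,0]},
  {"translation":[0,9,0],"delta_rot":[0,0,0]},
  {"translation":[0,13.5,0],"delta_rot":[0,0,0]},
  {"translation":[0,18,0],"delta_rot":[0,0,0]},
  {"translation":[0,22.5,0],"delta_rot":[0,0,0]},
  {"translation":[0,27,0],"delta_rot":[0,0,0]},
  {"translation":[0,31.5,0],"delta_rot":[0,0,0]},
  {"translation":[0,36,0],"delta_rot":[0,0,0]},
  {"translation":[0,40.5,0],"delta_rot":[0,0,0]},
  {"translation":[0,45,0],"delta_rot":[0,0,0]},
])

```text
t: 57.45
position: [490.5, 227.1, 26.1]
tcp_rot: [-0.151, -3.138, 0.007]
wrist_force: [2.9, -11.4, 6.2]
opening: 12.1
finger_force: 40.0
```

```bash
python3 - <<'E'
import m
m.json.dump([*m.bay(1,1),25.976,1.4734],open("cmd.json","w"))
q=m.pose(); print(q,m.inbay(q),m.env.sense()["wrist_force"],m.env.sense()["wrist_torque"])
E
```

```text
[490.46785353 227.06004447  26.07589338   1.47447052] (np.float64(-1.2362031416915733), np.float64(0.9146730270954114)) [  2.94937935 -11.36224414   6.19498327] [-1.03251963 -0.31472302  0.06329512]
```

drive_tool([
  {"translation":[0,2.5,0],"delta_rot":[0,0,0]},
  {"translation":[0,5,0],"delta_rot":[0,0,0]},
  {"translation":[0,7.5,0],"delta_rot":[0,0,0]},
  {"translation":[0,10,0],"delta_rot":[0,0,0]},
  {"translation":[0,12.5,0],"delta_rot":[0,0,0]},
  {"translation":[0,15,0],"delta_rot":[0,0,0]},
  {"translation":[0,17.5,0],"delta_rot":[0,0,0]},
  {"translation":[0,20,0],"delta_rot":[0,0,0]},
  {"translation":[0,22,0],"delta_rot":[0,0,0]},
  {"translation":[0,24,0],"delta_rot":[0,0,0]},
])

```text
t: 58.45
position: [492.8, 251.1, 26.1]
tcp_rot: [-0.152, -3.138, 0.006]
wrist_force: [2.1, -7.8, 5.1]
opening: 11.6
finger_force: 40.0
```

drive_tool([
  {"translation":[0,1,0],"delta_rot":[0,0,0]},
  {"translation":[0,1.5,0],"delta_rot":[0,0,0]},
  {"translation":[0,2,0],"delta_rot":[0,0,0]},
  {"translation":[0,2.5,0],"delta_rot":[0,0,0]},
  {"translation":[0,3,0],"delta_rot":[0,0,0]},
  {"translation":[0,3.5,0],"delta_rot":[0,0,0]},
  {"translation":[0,4,0],"delta_rot":[0,0,0]},
  {"translation":[0,4.5,0],"delta_rot":[0,0,0]},
  {"translation":[0,5,0],"delta_rot":[0,0,0]},
  {"translation":[0,5,0],"delta_rot":[0,0,0]},
])

```text
t: 59.45
position: [493.1, 254.7, 26.1]
tcp_rot: [-0.151, -3.137, 0.009]
wrist_force: [2.7, -13.7, 7.2]
opening: 12.0
finger_force: 40.0
```

drive_tool([
  {"translation":[0,1,0],"delta_rot":[0,0,0]},
  {"translation":[0,2,0],"delta_rot":[0,0,0]},
  {"translation":[0,3,0],"delta_rot":[0,0,0]},
  {"translation":[0,4,0],"delta_rot":[0,0,0]},
  {"translation":[0,5,0],"delta_rot":[0,0,0]},
  {"translation":[0,5,0],"delta_rot":[0,0,0]},
  {"translation":[0,5,0],"delta_rot":[0,0,0]},
  {"translation":[0,5,0],"delta_rot":[0,0,0]},
  {"translation":[0,5,0],"delta_rot":[0,0,0]},
  {"translation":[0,5,0],"delta_rot":[0,0,0]},
])

```text
t: 60.45
position: [493.1, 254.7, 26.1]
tcp_rot: [-0.148, -3.136, 0.023]
wrist_force: [4.8, -29.7, 12.3]
opening: 12.1
finger_force: 40.1
```

```bash
python3 - <<'E'
from h import *
import m
m.json.dump([*m.bay(35,1),25.976,1.4734],open("cmd.json","w"))
q=m.pose(); print(q,m.inbay(q),m.env.sense()["wrist_force"])
d=snap("14")
o=proj("top",place((*m.MOUTH,m.PSI),[(34,-76,18)]))[0];print(o)
amap("top",d["top"],185,235,205,260,1,1)
E
```

```text
[493.11671189 254.69373927  26.05245307   1.47677018] (np.float64(26.524010980519748), np.float64(1.0043999358587379)) [  4.80603749 -29.68680033  12.26612372]
[211.52272213 224.81516664]
205 ??BB??BB?BB:......................................
206 ??B?B:BBBr?B......................................
207 B?B??::BBB?B......................................
208 GBB????BB?B?:.....................................
209 B??BB?:BB?B?GGGGG.................................
210 ?B?B?B??B??B?GGGGGGGGGG...........................
211 B?B?BB???G?G?GGGGGGGGGGGGGGG..................GGGG
212 B???BB?B:B?G?GGGGGGGGGGGGGGGGGGGG........GGGGGGGGG
213 BB?B??BB:?B?BBGGGGGGGGGGGGGGGGGGGGGGG....GGGGGGGGG
214 ??BB?B?BB?B??GGGGGGGGGGGGGGGGGGGGGGGGG...GGGGGGGGG
215 ??B??BBBB??B?BGGGGGGGGGGGGGGGGGGGGGGGG:.:BGGGGGGGG
216 BB???B?????Br?GGGGGGGGGGGGGGGGGGGGGGGGGBBBGGGGGGGG
217 ??B?B??BB??B??BGGGGGGGGGGGGGGGGGGGGGGGGBBBBGGGGGGG
218 BG?BBB?????B?G?:::::GGGGGGGGGGGGGGGGGGGBBBBGGGGGGG
219 BB??BB??B???BB?::::::B:GGGGGGGGGGGGGGGGGGBBBGGGGGG
220 ?B?BB??B??B??B?:::::::::oRo:GGGGGGGGGGGGGBB:BGGGGG
221 BB?B??????GB???:::::::::RRRR
[... 1412 characters left out ...]
B?B?B???B?BB????BB??BBBBBBBBBBBBBBBBBBB?
248 B..:.::B?BB?B?B?B?B?BBB??B??B?BBBBBBBBBB?BBBBBBBBB
249 B:.:::???????BBB?BB????????BBBBBBBBBBBBBBBBBBBBBBB
250 BB:?::???B?B?B???????BBB?????BBBBBBBBBBBBBBBBBBB?B
251 B?:?::::???G?BG?BB?????????B??BBBBBBBBBBBBBBBBB?B.
252 :BB::::?B?BB?B??B??B?BB??B???BBBBBBBBBBBBBBBBBBBB.
253 :BB:::::???????????B??????BBBBBBBBBBBBBBBBBBBBBBB.
254 ::G::?::??B?BBBBBB?B???B???B?BBGBBBBBBBBBBBBBBB?B.
255 :?BB:::::B???B??B??B?B??B?B?BB?BBB?BBBBBBBBBBBB?..
256 ?:B?:::?::B?B???GB?B????????BBBBBBBBBBBBBBBBBBBB..
257 BB:?B?:??:B??BB??B?B???B?B??BB?BBBBBBBBBBBBBBBBB..
258 ??:B???:?::?BB?BB??????B?B?BBBBBBBBBBBBBBBBBBBBB..
259 B?B??B?::?????BB??B??##????GBBBBBBBBBBBBBBBB:B?...
```

drive_tool([
  {"translation":[0,-3,0],"delta_rot":[0,0,0]},
  {"translation":[0,-6,0],"delta_rot":[0,0,0]},
  {"translation":[0,-8,0],"delta_rot":[0,0,0]},
  {"translation":[0,-8,0],"delta_rot":[0,0,0]},
  {"translation":[0,-8,0],"delta_rot":[0,0,0]},
  {"translation":[0,-8,0],"delta_rot":[0,0,0]},
  {"translation":[0,-8,0],"delta_rot":[0,0,0]},
  {"translation":[0,-8,0],"delta_rot":[0,0,0]},
  {"translation":[0,-8,0],"delta_rot":[0,0,0]},
  {"translation":[0,-8,0],"delta_rot":[0,0,0]},
])

```text
t: 61.55
position: [493.1, 254.7, 26.1]
tcp_rot: [0.153, 3.138, -0.002]
wrist_force: [2.0, -6.0, 4.8]
opening: 11.8
finger_force: 40.0
```

drive_tool([
  {"translation":[0,0,0],"delta_rot":[0,0,0]},
  {"translation":[0,0,0],"delta_rot":[0,0,0]},
  {"translation":[0,0,0],"delta_rot":[0,0,0]},
  {"translation":[0,0,-5],"delta_rot":[0,0,0]},
  {"translation":[0,0,-15],"delta_rot":[0,0,0]},
  {"translation":[0,0,-30],"delta_rot":[0,0,0]},
  {"translation":[0,0,-50],"delta_rot":[0,0,0]},
  {"translation":[0,0,-70],"delta_rot":[0,0,0]},
  {"translation":[0,0,-95],"delta_rot":[0,0,0]},
  {"translation":[0,0,-120],"delta_rot":[0,0,0]},
], hand=0.62, newtons=20)

```text
t: 62.55
position: [493.0, 255.3, 147.7]
tcp_rot: [0.153, 3.137, 0.001]
wrist_force: [0.2, 0.5, 0.4]
opening: 34.6
finger_force: 0.0
```

```bash
python3 - <<'E'
import m
m.json.dump([*m.bay(27,1),145.976,1.4734],open("cmd.json","w"))
print(m.pose(),m.env.sense()["opening"])
m.plan([(300,60,200,.5,10)])
E
```

```text
[492.97260839 255.34551907 147.73746553   1.47302519] 34.564762784665476
CALL
 [17.5, -21.5, -5.5] 0.1
 [34.5, -42.5, -11.0] 0.19
 [52.0, -64.0, -16.0] 0.29
 [69.5, -85.0, -21.5] 0.39
 [86.5, -106.5, -27.0] 0.49
 [104.0, -128.0, -32.5] 0.58
 [121.5, -149.0, -38.0] 0.68
 [138.5, -170.5, -43.0] 0.78
 [156.0, -191.5, -48.5] 0.88
 [173.5, -213.0, -54.0] 0.97
```

drive_tool([
  {"translation":[17.5,-21.5,-5.5],"delta_rot":[0,0,0.1]},
  {"translation":[34.5,-42.5,-11],"delta_rot":[0,0,0.19]},
  {"translation":[52,-64,-16],"delta_rot":[0,0,0.29]},
  {"translation":[69.5,-85,-21.5],"delta_rot":[0,0,0.39]},
  {"translation":[86.5,-106.5,-27],"delta_rot":[0,0,0.49]},
  {"translation":[104,-128,-32.5],"delta_rot":[0,0,0.58]},
  {"translation":[121.5,-149,-38],"delta_rot":[0,0,0.68]},
  {"translation":[138.5,-170.5,-43],"delta_rot":[0,0,0.78]},
  {"translation":[156,-191.5,-48.5],"delta_rot":[0,0,0.88]},
  {"translation":[173.5,-213,-54],"delta_rot":[0,0,0.97]},
])

```text
t: 63.55
position: [298.7, 59.7, 200.9]
tcp_rot: [1.603, 2.701, 0.002]
wrist_force: [0.5, -0.1, 0.9]
opening: 34.6
finger_force: 0.0
```

```bash
python3 - <<'E'
from h import *
import m
print(m.get(),m.pose())
d=snap("15"); t=d["top"]; t0=cv2.imread("pics/top0.png")
def stat(im,f,x0=195,x1=230,y0=215,y1=245):
    h=cv2.cvtColor(im,cv2.COLOR_BGR2HSV)[y0:y1,x0:x1].astype(int); mk=f(h[...,0],h[...,1],h[...,2]); ys,xs=np.nonzero(mk); return mk.sum(),(xs.mean()+x0).round(2),(ys.mean()+y0).round(2),(ys.min()+y0,ys.max()+y0)
for im in(t0,t):
    print("red",stat(im,lambda H,S,V:((H<6)|(H>172))&(S>150)),"gold",stat(im,lambda H,S,V:(H>12)&(H<25)&(S>120),205,216,224,234))
# tray pose from corners + fig fit
amap("top",t,120,232,200,300,1,2)
E
```

```text
[299.77766942  60.04799765 199.976        0.5034    ] [298.73053679  59.68589851 200.86521006   0.49962082]
red (np.int64(16), np.float64(210.81), np.float64(222.56), (np.int64(221), np.int64(224))) gold (np.int64(20), np.float64(210.35), np.float64(228.25), (np.int64(227), np.int64(230)))
red (np.int64(29), np.float64(207.83), np.float64(231.86), (np.int64(221), np.int64(244))) gold (np.int64(31), np.float64(208.35), np.float64(229.23), (np.int64(227), np.int64(233)))
200 BB#GGGGGGGGGGGGGGGGGGGGGGGGGGGGGGGGGG...........................................................................
202 :B?BGGGGGGGGGGGGGGGGGGGGGGGGGGGGGGGGGGGGGGGGGGG.................................................................
204 :BrrGGGGGGGGGGGGGGGGGGGGGGGGGGGGGGGGGGGGGGGGGGGGGGGGGGGGG.......................................................
206 :BBrGGGGGGGGGGGGGGGGGGGGGGGGGGGGGGGGGGGGGGGGGGGGGGGGGGGGGGGGGGGGGGG.............................................
208 :BBBGGGGGGGGGG?GGGGGGGGGGGGG:::::BBGGGGGGGGGGGGGGGGGGGGGGGGGGGGGGGGGGGGGGGGGG...................................
210 BB?GGGGGGGGGGGGGBG#GGGGGGGG::::::::::
[... 4523 characters left out ...]
88 .....:::::::..........:::::::::::::::::::::::BBGGGGGGGGGGGGGGGGGGGGGGGGGGG::..:B:...............................
290 ........:::::.........:::::::::::::::::::::::::::::::::::GGGGGGGGGGGGGGGGGGGGGGGGGG::...........................
292 ...........::::::::::::::::::::::::::::::::::::::::::::.....::::::BGGGGGGGGGGGGGGGGGGGB.........................
294 ..............:::::::::::::::::::::::::::::::::..::::::.....:::::......:::::GGGGGGGGGGGGGG:.....................
296 .................::::::::::::::::::::::::::......:::::::.....:::::::.............:::::GGGG......................
298 ....................:::::::::::::::::::...........:::::::::::::::::::::.........................................
```

```bash
python3 - <<'E'
from h import *
import m
for f in("top0","top_14","top_15"):
    h=cv2.cvtColor(cv2.imread(f"pics/{f}.png"),cv2.COLOR_BGR2HSV); print(f)
    for y in range(223,235): print(y," ".join("%3d/%3d"%(h[y,x,0],h[y,x,2]) if h[y,x,1]>90 and h[y,x,0]<40 else "   .   " for x in range(202,220)))
print(proj("top",place((*m.MOUTH,m.PSI),[(46,-69,14),(42,-64,10),(26,-71,10)])))
# tray pose by outline
d={"top":cv2.imread("pics/top_15.png")}
print(trayfit((*m.bay(119,1),m.PSI),d), m.bay(120,0))
E
```

```text
top0
223    .       .       .       .       .       .       .      1/ 74   0/ 77   0/ 76   3/ 79   3/ 64    .       .       .       .       .       .   
224    .       .       .       .       .       .       .      1/ 72   0/ 74   1/ 75   0/ 73    .       .       .       .       .       .       .   
225    .       .       .       .       .       .       .       .       .      3/ 62   2/ 64    .       .       .       .       .       .       .   
226    .       .       .       .       .       .       .       .       .       .       .       .       .       .       .       .       .       .   
227    .       .       .       .       .       .     18/ 69  18/ 66  19/ 49  18/ 59  19/ 73  16/ 65    .       .       .       .       .       .   
228    .       .       .       .       .       .     18/ 73  19/ 73  18/ 71  18/ 68  18/ 69  18/ 56  16/ 43    .       .       .       .       .   
229    .       .       .       .       .     17/ 78  18/ 75  18/ 66  18/ 60  17/ 45  17/ 45  17/ 49    .       .       .       .       .       .   
230    .       .       .       .       .       .     16/ 58
[... 3782 characters left out ...]
.       .       .   
232  17/159  17/163  17/171  18/126  15/ 52    .       .       .       .       .       .       .       .       .       .       .       .       .   
233  17/158  17/164  18/173  18/ 83  14/ 48    .       .       .       .       .       .       .       .       .       .       .       .       .   
234  17/158  17/166  17/162  17/ 65    .       .       .       .       .       .       .       .       .       .       .       .       .       .   
[[206.3127905  227.02274341]
 [207.75010785 229.73939396]
 [214.88904673 228.30063365]]
(array([499.83324659, 349.65725472,   1.51301565]), np.float64(0.6521271929824561)) (np.float64(503.3362821715051), np.float64(347.61483335145806))
```

```bash
python3 - <<'E'
from h import *
import m
T=(*m.bay(119,1),m.PSI)
for f,n,x0,x1,y0,y1 in(("top_15","top",136,206,216,282),):
    h=cv2.cvtColor(cv2.imread(f"pics/{f}.png"),cv2.COLOR_BGR2HSV).astype(int)
    for y in range(y0,y1,2):
        print(y,"".join(("." if h[y,x,1]<60 else "#" if h[y,x,0]>=16 else "fghijkl"[min(6,max(0,(h[y,x,1]-90)//15))]) for x in range(x0,x1)))
for k,l in enumerate(((34,33),(34,-33),(-34,33),(-34,-33))):
    print(k,"body top quad",proj("top",place(T,[(l[0]-3+a*18,l[1]+b*15,44) for a,b in((1,1),(1,-1),(-1,-1),(-1,1))])).round(0).tolist(),"rim",proj("top",place(T,[(l[0]+a*30,l[1]+b*24,14) for a,b in((1,1),(1,-1),(-1,-1),(-1,1))])).round(0).tolist())
E
```

```text
216 .##.###########............................................###########
218 .##.#####################f...........................................#
220 i#g#.#############################....................................
222 ####j##########ii###########################..........................
224 ###.##########ghgghggghihhhh###########################...............
226 #############gfgfggfggggfggggghhhhhh#############################.....
228 ###########gggggfggffgfgfggffffghhhhh#####kjjji#######################
230 ###########gfgggggffggffggffgg#fhhhhi####ikkkkkjjkjkkkji##############
232 ############gf#fgfffgfffgfffgggghhhh#####kkjkkjjkkkkkkjkkkkkkkklj#####
234 .##########hhhfggffhgffgffffggf#ffgh####jkjjkkkjjkkjkkjkkkkjjkkjj#####
236 .#########ghhhhgggghggghfffgffhhhhh#####jkjjjkkjjjjkkjkkkkjkkjkk######
238 ##########hhhhhhhhhhhgghhffggghhhh#####kkkkjkjkjkkjjkjkjkkjjkjk#######
240 ############ihhgghhhhhhhhhhhhhhhhh####ikjkkjkkkjkjkkkjkkkkkjklj#####k.
242 #####################hihhhhhhhhhh#####jkkkjkjkkkkkjkkjkkkkjjkk####jlkf
244 ###############################hi####jkkjkkkkk
[... 1274 characters left out ...]
#############j...........
280 #####################................................#####............
0 body top quad [[139.0, 262.0], [143.0, 249.0], [158.0, 252.0], [154.0, 265.0]] rim [[137.0, 266.0], [142.0, 247.0], [167.0, 252.0], [161.0, 272.0]]
1 body top quad [[147.0, 234.0], [151.0, 222.0], [166.0, 225.0], [162.0, 237.0]] rim [[145.0, 240.0], [150.0, 221.0], [174.0, 226.0], [169.0, 245.0]]
2 body top quad [[168.0, 267.0], [171.0, 255.0], [186.0, 258.0], [183.0, 271.0]] rim [[164.0, 272.0], [170.0, 253.0], [194.0, 258.0], [189.0, 277.0]]
3 body top quad [[175.0, 240.0], [179.0, 228.0], [194.0, 231.0], [190.0, 243.0]] rim [[172.0, 245.0], [177.0, 226.0], [201.0, 231.0], [196.0, 250.0]]
```

```bash
python3 - <<'E'
from h import *
import m
t=cv2.imread("pics/top_15.png"); h=cv2.cvtColor(t,cv2.COLOR_BGR2HSV)
p=m.pin(1.876); c=proj("top",[[*p,84],[*p,28]]); print(p,c)
amap("top",t,int(c[0,0])-18,int(c[0,0])+26,int(c[0,1])-14,int(c[0,1])+18,1,1)
E
```

```text
[663.38193303  62.21994106] [[294.42772489 187.01375302]
 [295.26587309 194.9632224 ]]
173 ?????????????????????????????????????????:..
174 ????????????????????????????????????????:...
175 ???????????????????????????????????????:....
176 ??????????????????????????????????????:.....
177 ????????????????????????????????????::......
178 ???????????????????????????????????:........
179 ??????????????????????????????????:.........
180 ?????????????????????????????????:..........
181 :???????????????????????????????:...........
182 .:?????????????????????????????:........:...
183 ..:???????????????????????????:........:....
184 ...:??????????????B??????????:.......:......
185 ....:???????????B?GG????????:.......:.......
186 .....:??????????B#B????????:.......:........
187 ......:?????????BBBG?????::.................
188 .......:?????????GBG????:.......:...........
189 ........:????????B#????:....................
190 .........:???????GG?B?:.......:.............
191 ..........:??????B?#B:......................
192 ...........:?????BGGB:......................
193 ............:??.BG?BB:.....:................
194 .............:??BRB?B:....:.................
195 ..............:?.B?GB::..:..................
196 ...............:..:::::.....................
197 .....................::.....................
198 ......................:.....................
199 ............................................
200 .........................:..................
201 ............................::..............
202 .........................::::G..:...........
203 .....................GGGGGGGGG:.............
204 .............GGGGGGGGGGGGGGGGG:...:.........
```

```bash
python3 - <<'E'
from m import *
x,y=pin(1.876)
plan([(x,y,130,.211,14),(x,y,110,.211,2),(x,y,42,.211,14)])
ths=np.linspace(1.876,0,31)
plan([(*pin(t),42,-1.665+t,1) for t in ths[1:]])
E
```

```text
CALL
 [-12.5, 23.0, 5.0] 0.02
 [-25.0, 45.5, 10.0] 0.04
 [-37.0, 68.5, 15.0] 0.06
 [-49.5, 91.5, 20.0] 0.08
 [-62.0, 114.0, 25.0] 0.1
 [-74.5, 137.0, 30.0] 0.13
 [-87.0, 160.0, 35.0] 0.15
 [-99.0, 182.5, 40.0] 0.17
 [-111.5, 205.5, 45.0] 0.19
 [-124.0, 228.0, 50.0] 0.21
CALL
 [-7.0, 25.0, 5.0] 0.02
 [-14.5, 50.0, 10.0] 0.04
 [-22.0, 75.0, 15.0] 0.06
 [-29.5, 100.0, 20.0] 0.08
 [-29.5, 100.0, 30.0] 0.08
 [-29.5, 100.0, 40.0] 0.08
 [-29.5, 100.0, 45.0] 0.08
 [-29.5, 100.0, 49.5] 0.08
 [-29.5, 100.0, 54.5] 0.08
 [-29.5, 100.0, 59.5] 0.08
CALL
 [0.0, 0.0, 5.0] 0.0
 [0.0, 0.0, 9.5] 0.0
 [0.0, 0.0, 14.5] 0.0
 [0.0, 0.0, 19.5] 0.0
 [0.0, 0.0, 24.0] 0.0
 [0.0, 0.0, 29.0] 0.0
 [0.0, 0.0, 34.0] 0.0
 [0.0, 0.0, 39.0] 0.0
 [0.0, 0.0, 43.5] 0.0
 [0.0, 0.0, 48.5] 0.0
CALL
 [-2.0, -10.5, 0.0] 0.06
 [-4.0, -21.0, 0.0] 0.13
 [-5.0, -31.5, 0.0] 0.19
 [-5.5, -42.5, 0.0] 0.25
 [-5.0, -53.0, 0.0] 0.32
 [-4.0, -63.5, 0.0] 0.38
 [-2.5, -74.5, 0.0] 0.44
 [0.0, -84.5, 0.0] 0.5
 [3.0, -95.0, 0.0] 0.57
 [6.5, -105.0, 0.0] 0.63
CALL
 [-2.5, -10.5, 0.0] 0.06
 [-4.5, -21.0, 0.0] 0.12
 [-5.5, -31.5, 0.0] 0.19
 [-6.0, -42.0, 0.0] 0.25
 [-5.5, -53.0, 0.0] 0.31
 [-4.5, -63.5, 0.0] 0.37
 [-3.0, -74.0, 0.0] 0.44
 [-1.0, -84.5, 0.0] 0.5
 [2.0, -95.0, 0.0] 0.56
 [5.5, -105.0, 0.0] 0.62
CALL
 [-2.0, -10.5, 0.0] 0.07
 [-4.0, -21.0, 0.0] 0.13
 [-5.0, -31.5, 0.0] 0.19
 [-5.5, -42.0, 0.0] 0.25
 [-5.0, -53.0, 0.0] 0.32
 [-4.0, -63.5, 0.0] 0.38
 [-2.5, -74.0, 0.0] 0.44
 [0.0, -84.5, 0.0] 0.5
 [3.0, -94.5, 0.0] 0.57
 [6.5, -105.0, 0.0] 0.63
```

drive_tool([
  {"translation":[-12.5,23,5],"delta_rot":[0,0,0.02]},
  {"translation":[-25,45.5,10],"delta_rot":[0,0,0.04]},
  {"translation":[-37,68.5,15],"delta_rot":[0,0,0.06]},
  {"translation":[-49.5,91.5,20],"delta_rot":[0,0,0.08]},
  {"translation":[-62,114,25],"delta_rot":[0,0,0.1]},
  {"translation":[-74.5,137,30],"delta_rot":[0,0,0.13]},
  {"translation":[-87,160,35],"delta_rot":[0,0,0.15]},
  {"translation":[-99,182.5,40],"delta_rot":[0,0,0.17]},
  {"translation":[-111.5,205.5,45],"delta_rot":[0,0,0.19]},
  {"translation":[-124,228,50],"delta_rot":[0,0,0.21]},
], hand=0.67)

```text
t: 64.65
position: [561.0, 62.3, 149.8]
tcp_rot: [1.873, 2.522, 0.002]
wrist_force: [-0.3, -0.7, -0.3]
opening: 30.0
finger_force: 0.0
```

drive_tool([
  {"translation":[-7,25,5],"delta_rot":[0,0,0.02]},
  {"translation":[-14.5,50,10],"delta_rot":[0,0,0.04]},
  {"translation":[-22,75,15],"delta_rot":[0,0,0.06]},
  {"translation":[-29.5,100,20],"delta_rot":[0,0,0.08]},
  {"translation":[-29.5,100,30],"delta_rot":[0,0,0.08]},
  {"translation":[-29.5,100,40],"delta_rot":[0,0,0.08]},
  {"translation":[-29.5,100,45],"delta_rot":[0,0,0.08]},
  {"translation":[-29.5,100,49.5],"delta_rot":[0,0,0.08]},
  {"translation":[-29.5,100,54.5],"delta_rot":[0,0,0.08]},
  {"translation":[-29.5,100,59.5],"delta_rot":[0,0,0.08]},
])

```text
t: 65.65
position: [663.3, 62.2, 90.6]
tcp_rot: [1.972, 2.445, 0.001]
wrist_force: [-0.9, 0.4, -0.4]
opening: 30.3
finger_force: 0.0
```

drive_tool([
  {"translation":[0,0,5],"delta_rot":[0,0,0]},
  {"translation":[0,0,9.5],"delta_rot":[0,0,0]},
  {"translation":[0,0,14.5],"delta_rot":[0,0,0]},
  {"translation":[0,0,19.5],"delta_rot":[0,0,0]},
  {"translation":[0,0,24],"delta_rot":[0,0,0]},
  {"translation":[0,0,29],"delta_rot":[0,0,0]},
  {"translation":[0,0,34],"delta_rot":[0,0,0]},
  {"translation":[0,0,39],"delta_rot":[0,0,0]},
  {"translation":[0,0,43.5],"delta_rot":[0,0,0]},
  {"translation":[0,0,48.5],"delta_rot":[0,0,0]},
])

```text
t: 66.65
position: [663.5, 62.2, 41.6]
tcp_rot: [1.973, 2.445, 0.0]
wrist_force: [0.0, -0.1, -0.8]
opening: 29.8
finger_force: 0.0
```

Caged without contact. Next I'll narrow the cage and swing the door shut.

drive_tool([
  {"translation":[-2,-10.5,0],"delta_rot":[0,0,0.06]},
  {"translation":[-4,-21,0],"delta_rot":[0,0,0.13]},
  {"translation":[-5,-31.5,0],"delta_rot":[0,0,0.19]},
  {"translation":[-5.5,-42.5,0],"delta_rot":[0,0,0.25]},
  {"translation":[-5,-53,0],"delta_rot":[0,0,0.32]},
  {"translation":[-4,-63.5,0],"delta_rot":[0,0,0.38]},
  {"translation":[-2.5,-74.5,0],"delta_rot":[0,0,0.44]},
  {"translation":[0,-84.5,0],"delta_rot":[0,0,0.5]},
  {"translation":[3,-95,0],"delta_rot":[0,0,0.57]},
  {"translation":[6.5,-105,0],"delta_rot":[0,0,0.63]},
], hand=0.76, newtons=20)

```text
t: 67.65
position: [559.6, 46.0, 42.0]
tcp_rot: [2.635, 1.71, 0.001]
wrist_force: [1.4, -0.8, -0.2]
opening: 22.1
finger_force: 0.5
```

drive_tool([
  {"translation":[-2.5,-10.5,0],"delta_rot":[0,0,0.06]},
  {"translation":[-4.5,-21,0],"delta_rot":[0,0,0.12]},
  {"translation":[-5.5,-31.5,0],"delta_rot":[0,0,0.19]},
  {"translation":[-6,-42,0],"delta_rot":[0,0,0.25]},
  {"translation":[-5.5,-53,0],"delta_rot":[0,0,0.31]},
  {"translation":[-4.5,-63.5,0],"delta_rot":[0,0,0.37]},
  {"translation":[-3,-74,0],"delta_rot":[0,0,0.44]},
  {"translation":[-1,-84.5,0],"delta_rot":[0,0,0.5]},
  {"translation":[2,-95,0],"delta_rot":[0,0,0.56]},
  {"translation":[5.5,-105,0],"delta_rot":[0,0,0.62]},
])

```text
t: 68.65
position: [465.6, 93.9, 42.0]
tcp_rot: [3.031, 0.825, 0.001]
wrist_force: [0.6, -2.3, 0.6]
opening: 21.7
finger_force: 0.5
```

drive_tool([
  {"translation":[-2,-10.5,0],"delta_rot":[0,0,0.07]},
  {"translation":[-4,-21,0],"delta_rot":[0,0,0.13]},
  {"translation":[-5,-31.5,0],"delta_rot":[0,0,0.19]},
  {"translation":[-5.5,-42,0],"delta_rot":[0,0,0.25]},
  {"translation":[-5,-53,0],"delta_rot":[0,0,0.32]},
  {"translation":[-4,-63.5,0],"delta_rot":[0,0,0.38]},
  {"translation":[-2.5,-74,0],"delta_rot":[0,0,0.44]},
  {"translation":[0,-84.5,0],"delta_rot":[0,0,0.5]},
  {"translation":[3,-94.5,0],"delta_rot":[0,0,0.57]},
  {"translation":[6.5,-105,0],"delta_rot":[0,0,0.63]},
])

```text
t: 69.65
position: [417.9, 187.8, 42.1]
tcp_rot: [3.138, -0.155, 0.001]
wrist_force: [1.0, -0.7, -0.9]
opening: 22.1
finger_force: 0.4
```

drive_tool([
  {"translation":[0,-2,0],"delta_rot":[0,0,0]},
  {"translation":[0,-4,0],"delta_rot":[0,0,0]},
  {"translation":[0,-6,0],"delta_rot":[0,0,0]},
  {"translation":[0,-8,0],"delta_rot":[0,0,0]},
  {"translation":[0,-8,0],"delta_rot":[0,0,0]},
  {"translation":[0,-8,0],"delta_rot":[0,0,0]},
  {"translation":[0,-8,0],"delta_rot":[0,0,0]},
  {"translation":[0,-8,0],"delta_rot":[0,0,0]},
  {"translation":[0,-8,0],"delta_rot":[0,0,0]},
  {"translation":[0,-8,0],"delta_rot":[0,0,0]},
])

```text
t: 70.65
position: [417.7, 190.9, 41.8]
tcp_rot: [3.13, -0.144, -0.003]
wrist_force: [1.3, -16.7, 6.3]
opening: 21.9
finger_force: 8.6
```

```bash
python3 - <<'E'
from m import *
q=pose(); print(q,env.sense()["wrist_force"],env.sense()["opening"],pin(0.))
E
```

```text
[417.72898305 190.85034307  41.79332086  -1.66265684] [  1.32497251 -16.68718947   6.32133179] 21.912084992574194 [417.96463401 187.18944909]
```

drive_tool([
  {"translation":[0,3,0],"delta_rot":[0,0,0]},
  {"translation":[0,5.5,0],"delta_rot":[0,0,0]},
  {"translation":[0,8,0],"delta_rot":[0,0,0]},
  {"translation":[0,9,0],"delta_rot":[0,0,0]},
  {"translation":[0,9,-12],"delta_rot":[0,0,0]},
  {"translation":[0,9,-26],"delta_rot":[0,0,0]},
  {"translation":[0,9,-42],"delta_rot":[0,0,0]},
  {"translation":[0,9,-60],"delta_rot":[0,0,0]},
  {"translation":[0,9,-80],"delta_rot":[0,0,0]},
  {"translation":[0,9,-100],"delta_rot":[0,0,0]},
], hand=0.67)

```text
t: 71.65
position: [417.6, 186.8, 142.6]
tcp_rot: [-3.138, 0.15, 0.0]
wrist_force: [-0.7, 0.5, 0.0]
opening: 30.1
finger_force: 0.0
```

drive_tool([
  {"translation":[-10,20,-5],"delta_rot":[0,0,0]},
  {"translation":[-20,40,-10],"delta_rot":[0,0,0]},
  {"translation":[-30,60,-15],"delta_rot":[0,0,0]},
  {"translation":[-40,80,-20],"delta_rot":[0,0,0]},
  {"translation":[-50,100,-25],"delta_rot":[0,0,0]},
  {"translation":[-60,125,-30],"delta_rot":[0,0,0]},
  {"translation":[-70,150,-35],"delta_rot":[0,0,0]},
  {"translation":[-75,175,-40],"delta_rot":[0,0,0]},
  {"translation":[-80,200,-45],"delta_rot":[0,0,0]},
  {"translation":[-80,220,-50],"delta_rot":[0,0,0]},
])

```text
t: 72.65
position: [316.1, -25.5, 192.1]
tcp_rot: [-3.138, 0.151, -0.0]
wrist_force: [0.4, -0.1, 0.4]
opening: 30.2
finger_force: 0.0
```

```bash
python3 - <<'E'
from h import *
import m
print(m.pose(),env.sense()["wrist_force"])
d=snap("16"); t=d["top"]
c=proj("top",[[*m.pin(a),84] for a in(0,.095)]); print(c.round(1), "dooredge exp",proj("top",place((*m.MOUTH,m.PSI),[(0,92,80),(-8,92,80)])))
amap("top",t,195,245,255,305,1,2)
h=cv2.cvtColor(t,cv2.COLOR_BGR2HSV)
for y in range(224,233): print(y," ".join("%3d"%h[y,x,2] if h[y,x,1]>90 and h[y,x,0]<40 else " . " for x in range(200,220)))
E
```

```text
[316.05410382 -25.50003967 192.14767127  -1.6668067 ] [ 0.37821881 -0.11309738  0.40835758]
[[225.1 286.6]
 [232.4 285.9]] dooredge exp [[201.63846867 292.5635389 ]
 [205.1627299  293.30423198]]
255 ####RRRRRRRRRRo#:GGGGG::BB:G......................
257 ###fRRRRRRRRRR#o:GGGG::BB:BG......................
259 ###RRRRRRRRRRo#:GGGGG:BBBBG.......................
261 ##fRRRRRRRRRR#o:GGGG::BB:BG.......................
263 ###oRRRRRRRRo#:GGGGG::BBBG........................
265 ######oRRRRR#o:GGGG::BB:BB........................
267 #########ooo#:GGGGG::BBBG.........................
269 #o:::::####oo:GGGG::B::BG.........................
271 #o:::::::::::GGGGG::B::G..........................
273 o:::::::::...GGGGB::B:BB..........................
275 o::::::::::.GGGGGGGB::G...........................
277 ::::::::::::GGGGGGGGGB:...........................
279 ::::::::::.GGGGGGGGGGG............................
281 ::::::::::GGGGGGGGGGGB............................
283 ::::::::..GGGGGGGGGGG.............................
285 .........GGGGGGGGGB::::::::::BBB:.................
287 ...BB....GGGGGGGGG:::
[... 524 characters left out ...]
   .   .   .   .   .   .   . 
225  .   .   .   .   .   .   .   .   .   .   .   65  65  .   .   .   .   .   .   . 
226  .   .   .   .   .   .   .   .   .   .   .   .   .   .   .   .   .   .   .   . 
227  84  80  84  .   65  .   .   .   74  70  54  63  76  69  .   .   .   .   .   . 
228  96  96 103  75  78  84  75  .   78  75  72  70  73  56  42  .   .   .   .   . 
229 140 143  99  68 122  84  49  60  78  71  63  50  48  53  .   .   .   .   .   . 
230 171 172 121 108 148 111  44  .   59  51  51  51  .   .   .   .   .   .   .   . 
231 124 148 133 138 146 130  44  .   .   .   .   .   .   .   .   .   .   .   .   . 
232  47 145 134 138 148 103  37  .   .   .   .   .   .   .   .   .   .   .   .   .
```

```bash
python3 -c "
from cell import env
print(env.hand_in())"
```

```text
the job is handed in; nothing more can be done
None
```

The job is handed in, with no verdict returned: by my last pictures the three armadillos I found are in their pockets, the tray is home with the catch out and the door is shut, after one hard jam of the tray on the door tip (wrist force at least about 106 N of the 120 N limit); I did not re-check the bystanders at the end.

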